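# Latch the laser cover open and tip lens tubes into the V-trough

### The job

Press the paddle of the amber laser-safety cover down against its spring until the cover stands fully open and, while holding it down, push the red tab so that the steel bolt slides fully under its catch and the cover stays open by itself. Then pull the black T-handle over to tip the blue tray, so that all three lens tubes roll into the V-trough and lie in line along its fold. Do not touch the tubes with the robot, and leave the goggles, lens cap and beaker where they are.

Things in the scene. Friction and masses are not known exactly. Their poses are not given: they have to be found in the camera images.
- fixture: Fixed fixture on a black base plate, 225 mm (x) by 260 mm (y), turned by up to 17 degrees. Origin on the table top, midway along the trough, under its fold. x points across the trough from the paddle side (near the robot) to the tray side, y along the fold, z up. Black end plates at y = +-108 mm, 80 mm high (hinge ears 109 mm). All positions below are in this frame.
- trough (a point): Middle of the fold of the aluminium V-trough: x = 0, y = 0, z = 30 mm. Its 45 degree walls rise to x = +-35 mm, z = 65 mm; it is 208 mm long. A seated tube has its centre at x = 0, z = 48 mm.
- catch (a point): Middle of the underside of the fixed steel catch plate: x = -98, y = 84, z = 88 mm. The plate is 30 mm (x) by 28 mm (y: 70 to 98 mm), 8 mm thick, on a post at its +y end. The bolt must slide under it.
- cover (a joint): Angle (rad) of the amber see-through cover with its paddle: 0 = shut (the spring holds it there), 1.40 = stop, fully open, paddle down. Spring torque 0.21 N m shut, 0.70 N m at the stop (9 N at the pad); let go unlatched, it snaps shut. The bolt clears the catch only above 1.28, so press to the stop; latched and let go it rests at about 1.25. Open, it stands 183 mm high.
- cover_hinge (a point): Mid-point of the cover's hinge axis: x = -50, y = 0, z = 100 mm; the axis runs along y.
- cover_pad (a point): Where to press: middle of the yellow patch on the paddle's upper face, 80 mm from the hinge, y = -32 mm. Shut, the paddle rises 40 degrees towards -x (pad z = 153 mm); at the stop it slopes 40 degrees down (pad z = 50 mm), on an arc about the hinge. The plate spans y = -65 to 60 mm, ends 105 mm from the hinge in a 12 mm lip and is free from there to 56 mm (bolt rod).
- bolt (a joint): Travel (m) of the 12 mm steel bolt carried on the paddle, towards +y: 0 = drawn back, 0.034 = fully out. Starts at 0 to 0.006. Sliding takes about 1.5 N; it stays where left. Fully out with the paddle at its stop it lies 24 mm under the catch and holds the cover open. Slid out too early it lands on top of the catch.
- bolt_tab (a point): Middle of the -y face of the bolt's red tab: push it towards +y. Tab 6 mm thick (y), 55 to 95 mm from the hinge, up to 34 mm above the paddle plate; this point is 18 mm above the plate, 78 mm from the hinge. Drawn back, the face is 44 mm to +y of cover_pad: shut fingertips pressing the plate there can slide along it to +y and so push the tab.
- tray (a joint): Tipping angle (rad) of the blue tray: 0 = rest, leaning 8 degrees back; 0.95 = stop, tipped 46 degrees towards the trough. Tip it to about 0.85. A light spring and its weight bring it back when let go; about 2 N at the handle.
- tray_hinge (a point): Mid-point of the tray's shaft: x = 45, y = 0, z = 68 mm; axis along y.
- tray_handle (a point): Middle of the black T-handle, a bar 16 mm thick, 44 mm long (y), on the tray's upright lever (10 mm rod), at y = -136 mm, beyond the trough's end, 100 mm from the shaft. At rest it leans 20 degrees to +x (z = 162 mm); pulled to -x it tips the tray and swings over, at the stop 34 degrees the other way (91 mm moved in -x), z always 150 to 169 mm.
- tube_black: Black lens tube, diameter 25 mm, length 50 mm, 45 g. Origin at its centre, y axis along it. Starts lying along y in the blue tray against its outer rim, at y = -62, 0 or 62 mm (+-6, shuffled), z = 74 mm. Must not be touched by the robot.
- tube_silver: Bare aluminium lens tube, diameter 25 mm, length 45 mm, 50 g. Origin at its centre, y axis along it. Starts lying along y in the blue tray against its outer rim, at y = -62, 0 or 62 mm (+-6, shuffled), z = 74 mm. Must not be touched by the robot.
- tube_brass: Brass lens tube, diameter 25 mm, length 40 mm, 60 g. Origin at its centre, y axis along it. Starts lying along y in the blue tray against its outer rim, at y = -62, 0 or 62 mm (+-6, shuffled), z = 74 mm. Must not be touched by the robot.
- goggles: Red laser goggles with black temples, 150 by 120 mm, 48 mm high, loose on the table on the fixture's +y side. Origin: under the middle of the lenses. Leave alone.
- lens_cap: Black round lens cap, diameter 54 mm, 14 mm high, loose on the table on the fixture's -y side. Origin: underside. Leave alone.
- beaker: White plastic beaker, diameter 52 mm, 60 mm high, loose on the table on the fixture's -y side, farther out than the T-handle. Origin: underside. Leave alone.
There are look-alikes about, which are no part of the job. Several things have the shape of the tube_silver; the one meant has the colours described above.

How it is judged:
By the outcome, as a careful person would: the job done as asked, in the order asked, and still so for the second after the job is handed in, with the robot touching nothing.
It also fails if it takes over 72 s, if anything falls off the work surface, if the arm or the gripper's body presses on something with over 40 N, if the wrist force passes 120 N, or if a joint passes its speed limit or range.

### The arm

A 7-joint arm with a two-finger parallel gripper is mounted at the origin on the work surface. World frame = base frame: x ahead of the robot, y to its left, z up, the work surface at z = 0. Lengths are in mm, angles in degrees, forces in N, time in s.
With the tool pointing down it reaches from about 400 to 875 mm from the base axis. Payload 4.4 kg.
Tool frame: the origin (TCP) lies at the very end of the fingers, on their centre line; the grasp point (between the pads) lies 19 mm behind it; z points along the fingers, y is the direction in which the jaws open and shut (so a half turn about z gives the same grasp; the last joint's range is limited). The gripper opens to 85 mm and grips with 20 to 120 N. Pads are 22 mm wide; open, the fingers measure 114 mm over their backs; the gripper's body (76 mm by 85 mm) begins 54 mm behind the grasp point. The pads swing forward as they close: fully open they stand 13 mm farther back than shut.
Start: joints at [-78.426, 36.005, 2.206, 86.941, -1.547, 57.084, -1.146], TCP at [171.971, 626.853, 198.213] pointing down, gripper open.
Joint ranges: [-175.42, 175.42], [-21.48, 121.26], [-71.46, 75.88], [10.55, 141.38], [-63.04, 243.04], [13.31, 113.54], [-168.57, 168.57]. Speed limits (degrees/s): [147.25, 147.25, 180, 180, 180, 180, 180].

### API

Orientations are given as a 3x3 rotation matrix whose columns are the frame's x, y, z axes.
In Python, from rig import robot, cams gives the robot as it stands.
- The arm moves only by the tool servo_tool, never from a script. Its argument "motion" is a list of rows, each a list of 7 numbers: the opening, from 0 (shut) to 1 (fully open), then the shift along the tool's x, y, z in m, then the turn, a rotation vector about the tool's x, y, z in rad. A call has exactly 10 rows; each row is the pose to reach, as a shift and turn from the pose commanded when the call began, along the tool's axes at that moment; what a row does not reach only later rows make up. A row lasts 1/10 s, in which the tool goes at most 50 mm and 8.59 degrees, less where a joint would pass 70% of its speed; a pose out of reach is approached as far as the arm can. A call with a gripper value outside its range is refused whole. The fingers move at their own pace and stop on an object; "newtons" is the grip in N (left out, the last holds). Time passes only in rows, so rows that repeat a pose let the fingers close, or fill a call up. It gives the time, the measured TCP pose, the force and the opening at its end, in the units of the state.
- robot.get_obs(): the state, without advancing time (a new reading comes with each control period).
- cams.read_camera(name): name is "scene" or "top" or "wrist"; returns a dict with "img" (420x560x3 uint8, red, green, blue), "fx", "fy", "cx", "cy" (pixels), "eye" and "orientation" of the camera in the world. Camera axes: x right, y down, z forward; pixel columns grow to the right and rows downward; lengths in mm; the calibration is good to about 2 mm. The wrist camera is an equidistant fisheye: a pixel r from the principal point sees the ray r / f radians off the axis. A picture is of the moment at which its call begins. There is no depth.
- robot.sign_off(): hands the job in, once; it reports no verdict.
The state is a dict: "time": time; "joints": joint angles; "joint_vel": joint speeds; "joint_efforts": joint torques, N m; "tool_pos": TCP position; "tool_rot": TCP orientation; "contact_force": force on the tool from outside, world axes, zero at the start; "moment": the same for the moment, N m; "opening": finger opening in mm.
Only numpy, scipy, OpenCV 4.12 (cv2) and the standard library are available. Lean on these libraries where they do the work, as an engineer would, in place of code of your own. Each camera call takes 0.05 s, during which the arm holds its last target. There are 200 camera calls.

## Working session

There is one attempt and no reset: what is moved stays moved. The work goes in short steps, Python scripts to look and compute and a tool call to move; the robot and the scene stay as the last step left them, time stands still between calls to the robot, and variables do not carry over. Pictures are saved under pics/ and viewed, about 8 in all and at most 12, crops included, and the job is handed in when it is done.

Besides the shell and the picture viewer there is one more tool, called in YAML: its name, and indented under it one key for each argument. servo_tool: Moves the arm, as the interface text tells. Its arguments: {"type":"object","properties":{"motion":{"type":"array"},"newtons":{"type":"number"}},"required":["motion"]}

```bash
mkdir -p pics; ls
python3 - <<'E'
from rig import robot,cams
import cv2,numpy as np
o=robot.get_obs();print({k:np.round(v,3).tolist() for k,v in o.items()})
for n in("scene","top"):
    c=cams.read_camera(n);cv2.imwrite(f"pics/{n}0.png",c["img"][:,:,::-1])
    print(n,c["fx"],c["cx"],c["cy"],np.round(c["eye"],1),np.round(c["orientation"],4).tolist())
E
```

```text
pics
{'time': 0.0, 'joints': [-78.425, 36.059, 2.202, 86.997, -1.549, 57.084, -1.147], 'joint_vel': [-0.048, -0.067, -0.016, -0.084, -0.03, -0.028, 0.001], 'joint_efforts': [0.0, -56.341, 1.227, -19.343, 0.011, 0.011, 0.0], 'tool_pos': [171.786, 626.163, 197.286], 'tool_rot': [[-0.964, 0.265, -0.001], [0.265, 0.964, -0.002], [0.0, -0.002, -1.0]], 'contact_force': [-0.077, 0.299, -0.375], 'moment': [0.029, 0.009, 0.039], 'opening': 85.616}
scene 494.36898330073024 276.4323652575164 204.17223557737915 [1081.6 -767.3  794.4] [[0.8487, 0.2882, -0.4434], [0.5283, -0.5006, 0.6857], [-0.0243, -0.8163, -0.5772]]
top 507.1444362873597 275.75355809974087 207.69172340770342 [ 465.6    4.7 1165. ] [[-0.024, -0.9968, 0.0757], [-0.9995, 0.0255, 0.0195], [-0.0213, -0.0752, -0.9969]]
```

View pics/scene0.png

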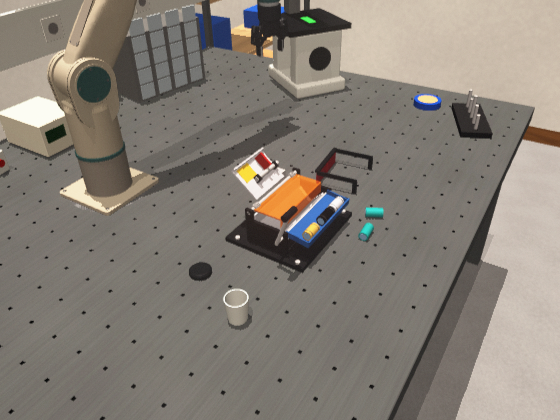

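View pics/top0.png

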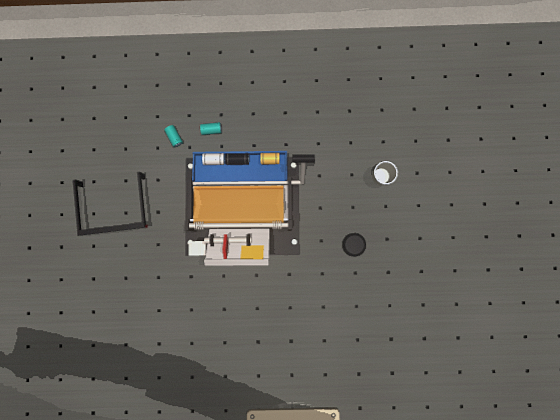

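The scene view shows the fixture at about (290,215): amber cover at (287,197), yellow pad (247,173) and red tab (263,160). The tray holds three tubes, and the T-handle is at (289,213). In the top view the pad is at (252,252), the tab (225,245), the T-handle (303,159), and the tubes silver (212,158), black (236,158) and brass (270,158). Look-alikes for tube_silver are the teal tubes at (173,135) and (210,129). The brass tube could pass for the yellow pad.

```bash
cat > h.py <<'E'
import cv2,numpy as np
from rig import robot,cams
def proj(c,P):
    p=(np.atleast_2d(P)-c["eye"])@np.array(c["orientation"])
    return np.c_[c["fx"]*p[:,0]/p[:,2]+c["cx"],c["fy"]*p[:,1]/p[:,2]+c["cy"]]
def ray(c,uv):
    return np.array(c["orientation"])@np.array([(uv[0]-c["cx"])/c["fx"],(uv[1]-c["cy"])/c["fy"],1.])
def onz(c,uv,z):
    d=ray(c,uv);return np.array(c["eye"])+d*(z-c["eye"][2])/d[2]
def tri(c1,u1,c2,u2):
    A=[];b=[]
    for c,u in((c1,u1),(c2,u2)):
        d=ray(c,u);d/=np.linalg.norm(d);M=np.eye(3)-np.outer(d,d);A.append(M);b.append(M@c["eye"])
    s=np.linalg.lstsq(np.vstack(A),np.hstack(b),rcond=None);return s[0],np.sqrt(s[1]) if len(s[1]) else 0
def blobs(img,lo,hi,amin=8):
    m=cv2.inRange(cv2.cvtColor(img,cv2.COLOR_RGB2HSV),np.array(lo),np.array(hi))
    n,l,s,c=cv2.connectedComponentsWithStats(m);return [(s[i].tolist(),c[i].round(1).tolist()) for i in range(1,n) if s[i,4]>=amin]
E
python3 - <<'E'
from h import *
T=cams.read_camera("top");S=cams.read_camera("scene")
for n,c,(x0,y0,x1,y1) in(("top",T,(150,110,340,280)),("scene",S,(210,130,400,280))):
    im=c["img"].copy();im2=np.zeros_like(im);im2[y0:y1,x0:x1]=im[y0:y1,x0:x1]
    print(n,"yellow",blobs(im2,(20,170,140),(32,255,255)))
    print(n,"red",blobs(im2,(0,170,90),(5,255,255)),blobs(im2,(174,170,90),(180,255,255)))
    print(n,"blue",blobs(im2,(100,130,60),(125,255,255),50))
    print(n,"orange",blobs(im2,(8,150,120),(19,255,255),50))
a=cv2.resize(T["img"][140:275,180:325],None,fx=4,fy=4,interpolation=cv2.INTER_CUBIC)
b=cv2.resize(S["img"][140:275,220:365],None,fx=4,fy=4,interpolation=cv2.INTER_CUBIC)
cv2.imwrite("pics/topc.png",a[:,:,::-1]);cv2.imwrite("pics/scenec.png",b[:,:,::-1])
E
```

```text
top yellow [([241, 246, 22, 13, 274], [251.9, 252.1])]
top red [([223, 235, 4, 24, 53], [224.7, 247.0])] []
top blue [([192, 151, 95, 31, 1925], [240.0, 169.2])]
top orange [([193, 186, 91, 37, 3226], [238.1, 203.9])]
scene yellow [([237, 164, 20, 18, 189], [246.5, 172.4])]
scene red [([256, 153, 15, 16, 122], [262.6, 160.4])] []
scene blue [([287, 190, 62, 57, 851], [314.3, 217.9])]
scene orange [([254, 174, 67, 52, 1532], [289.5, 196.8])]
```

View pics/topc.png

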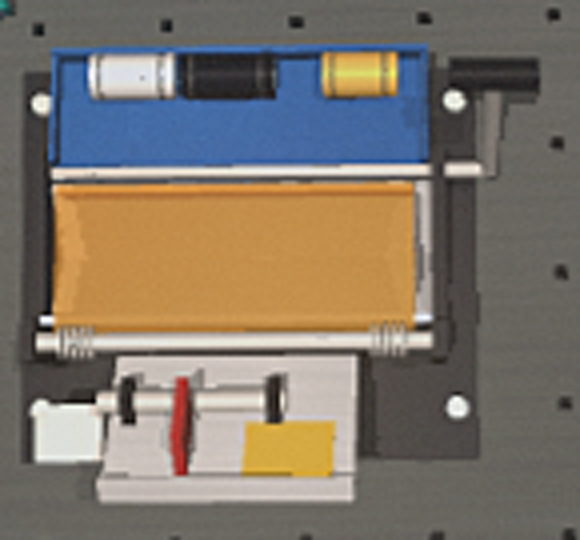

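View pics/scenec.png

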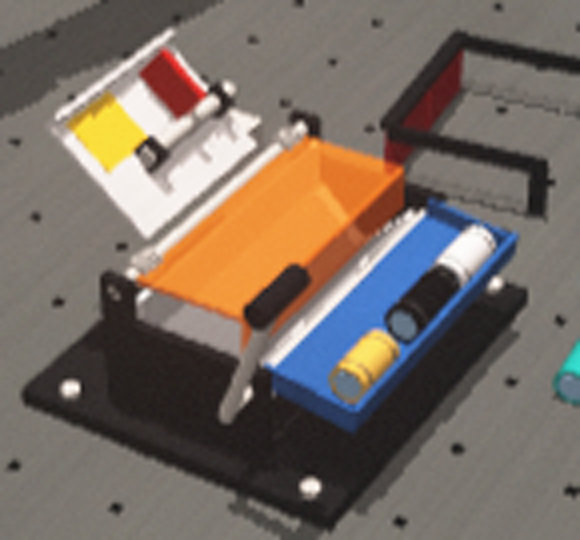

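The crops show the parts clearly. In the top crop the pad is at (288,448), the tab (180,425), the T-handle (494,76), and the cover hinge rod runs from (36,343) to (433,340). The silver, black and brass tubes lie along the outer rim. In the scene crop the handle is at (277,296). The colours confirm the choice of parts, so I'll fit the fixture pose next.

```bash
cat >> h.py <<'E'
def F2W(p,q):
    a=p[2];R=np.array([[np.cos(a),-np.sin(a),0],[np.sin(a),np.cos(a),0],[0,0,1]])
    return np.atleast_2d(q)@R.T+[p[0],p[1],0],R
E
python3 - <<'E'
from h import *
from scipy.optimize import least_squares
T=cams.read_camera("top");S=cams.read_camera("scene")
c=np.cos(np.radians(40));s=np.sin(np.radians(40))
pad=[-50-80*c,-32,153];han=[45+100*np.sin(np.radians(20)),-136,162]
u={'pad':((251.9,252.1),(246.5,172.4)),'han':((303.5,159),(289.3,214))}
for k in u: print(k,*[np.round(v,1) for v in tri(T,u[k][0],S,u[k][1])])
P=np.array([pad,han])
f=lambda p:np.r_[(proj(T,F2W(p,P)[0])-[u['pad'][0],u['han'][0]]).ravel(),(proj(S,F2W(p,P)[0])-[u['pad'][1],u['han'][1]]).ravel()]
r=least_squares(f,[580,80,0]);print(r.x,np.degrees(r.x[2]),f(r.x).round(1))
# checks: hinge rod and tray shaft direction/position
for a,b,z in(((36,343),(433,340),100),((52,174),(430,168),68)):
    A,B=[onz(T,(q[0]/4+180,q[1]/4+140),z) for q in(a,b)]
    d=A-B;print("rod",A.round(1),B.round(1),"ang",np.degrees(np.arctan2(-d[0],d[1])).round(2), "fixture x",(F2W(r.x,0*A)[1].T@(A-[r.x[0],r.x[1],0])).round(1),(F2W(r.x,0*A)[1].T@(B-[r.x[0],r.x[1],0])).round(1))
print("tab",tri(T,(224.7,247),S,(262.6,160.4)))
E
```

```text
pad [454.1  73.3 153.9] [1.8]
han [638.4 -33.1 161.5] [0.8]
[ 5.64570731e+02  1.03786232e+02 -2.81814472e-02] -1.6146779848842348 [-0.4  1.3  0.5 -1.1  0.4 -0.2  0.   0.4]
rod [513.  209.4 100. ] [5.094e+02 2.000e-01 1.000e+02] ang -0.99 fixture x [-54.5 104.1 100. ] [ -52.2 -105.1  100. ]
rod [606.6 205.7  68. ] [604.3  -0.8  68. ] ang -0.61 fixture x [ 39.1 103.1  68. ] [  42.7 -103.4   68. ]
tab (array([466.23837612, 126.60611249, 164.44651159]), array([0.42171497]))
```

```bash
cat > plan.py <<'E'
# plan(waypoints in the fixture frame [x,y,z,tilt_deg]) -> 10 rows from the last commanded pose; saves the new one
import json,os,sys
from h import *
from scipy.spatial.transform import Rotation as Ro
FX=(563.,104.,np.radians(-1.2))
def load():
    if os.path.exists("cmd.json"): d=json.load(open("cmd.json"));return np.array(d["p"]),np.array(d["R"])
    return np.array([171.971,626.853,198.213]),np.array(robot.get_obs()["tool_rot"])
def tool(t):
    t=np.radians(t);return np.array([[-np.cos(t),0,np.sin(t)],[0,1,0],[-np.sin(t),0,-np.cos(t)]])
def plan(W,n=10,op=0.0):
    """W: n waypoints or fewer (last repeated)"""
    p,R=load();W=list(W)+[W[-1]]*(n-len(W));out=[]
    for w in W:
        P,Rf=F2W(FX,w[:3]);s=(R.T@(P[0]-p)/1000).round(3);v=Ro.from_matrix(R.T@Rf@tool(w[3])).as_rotvec().round(2)
        out.append([op]+(s+0).tolist()+(v+0).tolist())
    print(json.dumps(out).replace("], ","],\n"))
    json.dump({"p":(p+R@(np.array(out[-1][1:4])*1000)).tolist(),"R":(R@Ro.from_rotvec(out[-1][4:]).as_matrix()).tolist()},open("cmd.json","w"))
def where():
    o=robot.get_obs();p=np.array(o["tool_pos"]);_,Rf=F2W(FX,p);print("t",round(o["time"],2),"fix",(Rf.T@(p-[FX[0],FX[1],0])).round(1),"F",(Rf.T@np.array(o["contact_force"])).round(1),"open",round(o["opening"],1),"cmd",(Rf.T@(load()[0]-[FX[0],FX[1],0])).round(1))
def lin(a,b,n): return [np.array(a)+(np.array(b)-a)*k/n for k in range(1,n+1)]
E
python3 - <<'E'
from plan import *
p,R=load();_,Rf=F2W(FX,p);a=np.r_[Rf.T@(p-[FX[0],FX[1],0]),0];print(a)
plan([np.r_[a[:2],270,0]]*2+lin(np.r_[a[:2],270,0],[-200,200,270,0],8))
print();plan(lin([-200,200,270,0],[-112,-32,230,0],6)+lin([-112,-32,230,0],[-112,-32,190,0],2))
E
```

```text
[-401.89304794  514.54923619  198.213         0.        ]
[[0.0, 0.0, 0.0, -0.072, 0.0, 0.0, -0.25],
[0.0, 0.0, 0.0, -0.072, 0.0, 0.0, -0.25],
[0.0, -0.034, -0.032, -0.072, 0.0, 0.0, -0.25],
[0.0, -0.068, -0.064, -0.072, 0.0, 0.0, -0.25],
[0.0, -0.102, -0.096, -0.072, 0.0, 0.0, -0.25],
[0.0, -0.136, -0.128, -0.072, 0.0, 0.0, -0.25],
[0.0, -0.17, -0.16, -0.072, 0.0, 0.0, -0.25],
[0.0, -0.204, -0.192, -0.072, 0.0, 0.0, -0.25],
[0.0, -0.239, -0.224, -0.072, 0.0, 0.0, -0.25],
[0.0, -0.273, -0.256, -0.072, 0.0, 0.0, -0.25]]

[[0.0, -0.014, -0.038, 0.007, 0.0, 0.0, 0.0],
[0.0, -0.029, -0.077, 0.014, 0.0, 0.0, 0.0],
[0.0, -0.043, -0.116, 0.02, 0.0, 0.0, 0.0],
[0.0, -0.058, -0.154, 0.027, 0.0, 0.0, 0.0],
[0.0, -0.072, -0.193, 0.034, 0.0, 0.0, 0.0],
[0.0, -0.087, -0.232, 0.041, 0.0, 0.0, 0.0],
[0.0, -0.087, -0.232, 0.061, 0.0, 0.0, 0.0],
[0.0, -0.087, -0.232, 0.081, 0.0, 0.0, 0.0],
[0.0, -0.087, -0.232, 0.081, 0.0, 0.0, 0.0],
[0.0, -0.087, -0.232, 0.081, 0.0, 0.0, 0.0]]
```

servo_tool:
  motion:
    - [0, 0, 0, -0.05, 0, 0, -0.13]
    - [0, 0, 0, -0.072, 0, 0, -0.25]
    - [0, -0.034, -0.032, -0.072, 0, 0, -0.25]
    - [0, -0.068, -0.064, -0.072, 0, 0, -0.25]
    - [0, -0.102, -0.096, -0.072, 0, 0, -0.25]
    - [0, -0.136, -0.128, -0.072, 0, 0, -0.25]
    - [0, -0.17, -0.16, -0.072, 0, 0, -0.25]
    - [0, -0.204, -0.192, -0.072, 0, 0, -0.25]
    - [0, -0.239, -0.224, -0.072, 0, 0, -0.25]
    - [0, -0.273, -0.256, -0.072, 0, 0, -0.25]
  newtons: 60

```text
time: 1.3
tool_pos: [368.4, 306.0, 270.5]
tool_rot: [[-1.0, 0.018, 0.001], [0.018, 1.0, 0.0], [-0.001, 0.0, -1.0]]
contact_force: [0.2, -0.1, 0.2]
opening: -0.2
```

servo_tool:
  motion:
    - [0, -0.014, -0.038, 0.007, 0, 0, 0]
    - [0, -0.029, -0.077, 0.014, 0, 0, 0]
    - [0, -0.043, -0.116, 0.02, 0, 0, 0]
    - [0, -0.058, -0.154, 0.027, 0, 0, 0]
    - [0, -0.072, -0.193, 0.034, 0, 0, 0]
    - [0, -0.087, -0.232, 0.041, 0, 0, 0]
    - [0, -0.087, -0.232, 0.061, 0, 0, 0]
    - [0, -0.087, -0.232, 0.081, 0, 0, 0]
    - [0, -0.087, -0.232, 0.081, 0, 0, 0]
    - [0, -0.087, -0.232, 0.081, 0, 0, 0]

```text
time: 2.3
tool_pos: [450.3, 74.4, 189.4]
tool_rot: [[-1.0, 0.018, -0.0], [0.018, 1.0, -0.0], [0.0, -0.0, -1.0]]
contact_force: [-0.0, -0.7, 0.8]
opening: -0.0
```

Run:
```python
from plan import *
where();print(robot.get_obs()["joints"])
T=cams.read_camera("top");S=cams.read_camera("scene")
a=cv2.resize(T["img"][150:280,190:320],None,fx=3,fy=3);b=cv2.resize(S["img"][100:230,190:320],None,fx=3,fy=3)
cv2.imwrite("pics/p1.png",np.hstack([a,b])[:,:,::-1])
```

```text
t 2.3 fix [-112.   -32.   189.4] F [-0.  -0.7  0.8] open -0.0 cmd [-112.   -32.1  189.5]
[-18.28176252  21.26003004   7.2382691  117.31584327  -3.94533914
  41.66733448  80.41274498]
```

View pics/p1.png

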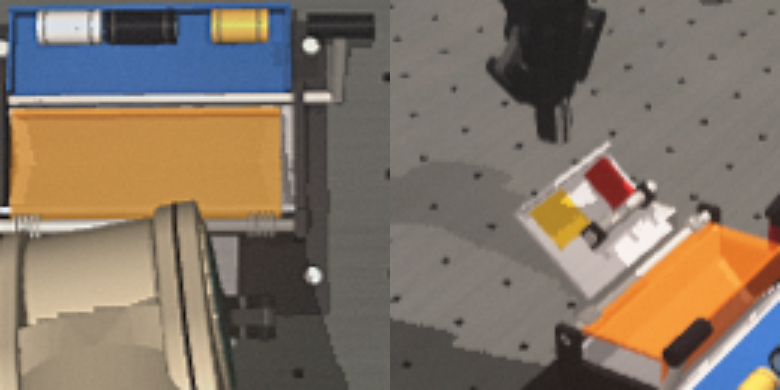

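Fingers are shut and about 35 mm above the pad: the tip is at crop (553,140) in the scene half, with the pad at (560,220). Next I'll press along the arc.

```bash
cat >> plan.py <<'E'
def arc(th,tilt,y,r=80.,over=0):
    a=np.radians(th);n=2+11*abs(np.sin(np.radians(th+tilt)))-over
    return [-50-r*np.cos(a)+n*np.sin(a),y,100+r*np.sin(a)+n*np.cos(a),tilt]
E
python3 - <<'E'
from plan import *
plan([arc(46-5*k,max(0,2*(k-3)),-32) for k in range(10)])
print();plan([arc(-3-4*k,12+min(k,8),-32) for k in range(10)])
print(arc(-39,20,-32))
E
```

```text
[[0.0, -0.014, 0.0, 0.025, 0.0, 0.0, 0.0],
[0.0, -0.008, 0.0, 0.03, 0.0, 0.0, 0.0],
[0.0, -0.002, 0.0, 0.036, 0.0, 0.0, 0.0],
[0.0, 0.003, 0.0, 0.042, 0.0, 0.0, 0.0],
[0.0, 0.007, 0.0, 0.048, 0.0, -0.04, 0.0],
[0.0, 0.01, 0.0, 0.055, 0.0, -0.07, 0.0],
[0.0, 0.013, 0.0, 0.062, 0.0, -0.1, 0.0],
[0.0, 0.015, 0.0, 0.069, 0.0, -0.14, 0.0],
[0.0, 0.017, 0.0, 0.076, 0.0, -0.17, 0.0],
[0.0, 0.018, 0.0, 0.084, 0.0, -0.21, 0.0]]

[[0.0, 0.001, 0.0, 0.006, 0.0, 0.0, 0.0],
[0.0, 0.002, 0.0, 0.012, 0.0, -0.02, 0.0],
[0.0, 0.003, 0.0, 0.018, 0.0, -0.03, 0.0],
[0.0, 0.003, 0.0, 0.024, 0.0, -0.05, 0.0],
[0.0, 0.003, 0.0, 0.029, 0.0, -0.07, 0.0],
[0.0, 0.002, 0.0, 0.034, 0.0, -0.09, 0.0],
[0.0, 0.001, 0.0, 0.039, 0.0, -0.1, 0.0],
[0.0, 0.0, 0.0, 0.044, 0.0, -0.12, 0.0],
[0.0, -0.002, 0.0, 0.049, 0.0, -0.14, 0.0],
[0.0, -0.003, 0.0, 0.053, 0.0, -0.14, 0.0]]
[np.float64(-115.68407115969721), -32, np.float64(53.99181437949612), 20]
```

servo_tool:
  motion:
    - [0, -0.014, 0, 0.025, 0, 0, 0]
    - [0, -0.008, 0, 0.03, 0, 0, 0]
    - [0, -0.002, 0, 0.036, 0, 0, 0]
    - [0, 0.003, 0, 0.042, 0, 0, 0]
    - [0, 0.007, 0, 0.048, 0, -0.04, 0]
    - [0, 0.01, 0, 0.055, 0, -0.07, 0]
    - [0, 0.013, 0, 0.062, 0, -0.1, 0]
    - [0, 0.015, 0, 0.069, 0, -0.14, 0]
    - [0, 0.017, 0, 0.076, 0, -0.17, 0]
    - [0, 0.018, 0, 0.084, 0, -0.21, 0]

```text
time: 3.4
tool_pos: [425.3, 70.4, 110.9]
tool_rot: [[-0.988, 0.02, 0.154], [0.017, 1.0, -0.017], [-0.154, -0.015, -0.988]]
contact_force: [0.4, 1.8, 3.2]
opening: -0.5
```

Run:
```python
from plan import *
where();print(np.round(robot.get_obs()["joints"],1))
S=cams.read_camera("scene")
print("yellow",[b for b in blobs(S["img"],(20,150,100),(34,255,255)) if b[0][1]<260])
```

```text
t 3.4 fix [-136.9  -36.4  110.9] F [0.4 1.8 3.2] open -0.5 cmd [-116.   -32.2   54.3]
[-18.6  24.7   3.3 133.9   8.6  13.4  65. ]
yellow [([232, 173, 19, 15, 165], [241.8, 179.6]), ([305, 225, 13, 10, 40], [311.5, 229.6])]
```

Joint 6 reached its limit at the 12 degree tilt, so I'll press with the tool vertical instead.

Run:
```python
from plan import *
o=robot.get_obs();json.dump({"p":list(o["tool_pos"]),"R":np.array(o["tool_rot"]).tolist()},open("cmd.json","w"))
plan([[-134,-34,108,4],arc(2,0,-33,82),arc(-2,0,-32,82)]+[arc(-2-4*k,0,-32,82+.3*k) for k in range(1,8)])
```

```text
[[0.0, -0.003, 0.003, 0.003, -0.02, 0.08, 0.0],
[0.0, -0.004, 0.004, 0.006, -0.02, 0.15, 0.0],
[0.0, -0.003, 0.005, 0.012, -0.02, 0.15, 0.0],
[0.0, -0.002, 0.005, 0.017, -0.02, 0.15, 0.0],
[0.0, -0.002, 0.005, 0.021, -0.02, 0.15, 0.0],
[0.0, -0.002, 0.005, 0.027, -0.02, 0.15, 0.0],
[0.0, -0.001, 0.005, 0.032, -0.02, 0.15, 0.0],
[0.0, -0.002, 0.006, 0.037, -0.02, 0.15, 0.0],
[0.0, -0.002, 0.006, 0.042, -0.02, 0.15, 0.0],
[0.0, -0.003, 0.006, 0.047, -0.02, 0.15, 0.0]]
```

servo_tool:
  motion:
    - [0, -0.003, 0.003, 0.003, -0.02, 0.08, 0]
    - [0, -0.004, 0.004, 0.006, -0.02, 0.15, 0]
    - [0, -0.003, 0.005, 0.012, -0.02, 0.15, 0]
    - [0, -0.002, 0.005, 0.017, -0.02, 0.15, 0]
    - [0, -0.002, 0.005, 0.021, -0.02, 0.15, 0]
    - [0, -0.002, 0.005, 0.027, -0.02, 0.15, 0]
    - [0, -0.001, 0.005, 0.032, -0.02, 0.15, 0]
    - [0, -0.002, 0.006, 0.037, -0.02, 0.15, 0]
    - [0, -0.002, 0.006, 0.042, -0.02, 0.15, 0]
    - [0, -0.003, 0.006, 0.047, -0.02, 0.15, 0]

```text
time: 4.45
tool_pos: [433.2, 74.4, 63.6]
tool_rot: [[-1.0, 0.018, -0.001], [0.018, 1.0, 0.004], [0.001, 0.004, -1.0]]
contact_force: [-4.2, 1.0, 5.9]
opening: 0.3
```

Run:
```python
from plan import *
where();print(np.round(robot.get_obs()["joints"],1), np.round(robot.get_obs()["tool_rot"],3).tolist())
S=cams.read_camera("scene")
cv2.imwrite("pics/p2.png",cv2.resize(S["img"][90:250,180:360],None,fx=4,fy=4)[:,:,::-1][:600])
```

```text
t 4.45 fix [-129.1  -32.3   63.6] F [-4.2  0.9  5.9] open 0.3 cmd [-126.9  -31.7   64.5]
[-10.3  33.1  -4.1 126.4   5.7  20.7  69.9] [[-1.0, 0.018, -0.001], [0.018, 1.0, 0.004], [0.001, 0.004, -1.0]]
```

View pics/p2.png

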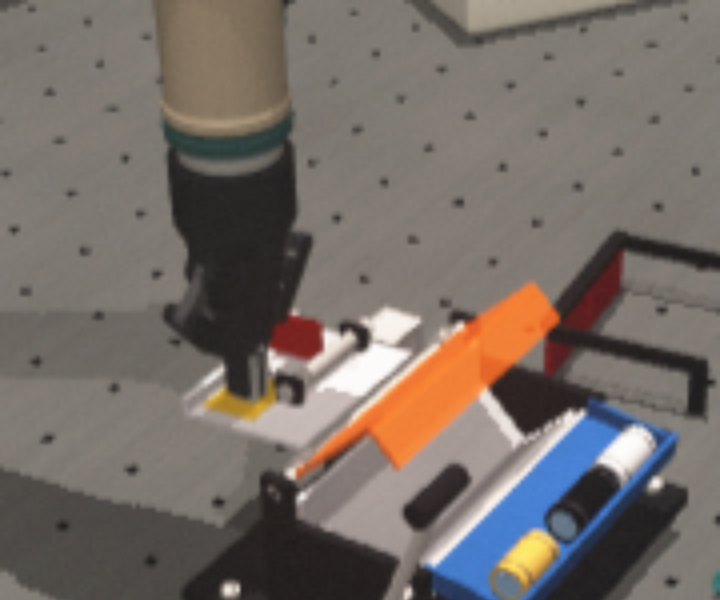

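Fingertips are on the yellow patch (245,390), the amber cover is swinging up (430,370), and the tab at (297,338) is clear of the fingers. I'll press on to the stop.

Run:
```python
from plan import *
plan([arc(-30-1.5*k,0,-32,84-.4*k) for k in range(1,11)])
```

```text
[[0.0, -0.002, 0.0, 0.002, 0.0, 0.0, 0.0],
[0.0, -0.003, 0.0, 0.003, 0.0, 0.0, 0.0],
[0.0, -0.004, 0.0, 0.005, 0.0, 0.0, 0.0],
[0.0, -0.005, 0.0, 0.006, 0.0, 0.0, 0.0],
[0.0, -0.007, 0.0, 0.008, 0.0, 0.0, 0.0],
[0.0, -0.008, 0.0, 0.009, 0.0, 0.0, 0.0],
[0.0, -0.009, 0.0, 0.01, 0.0, 0.0, 0.0],
[0.0, -0.011, 0.0, 0.012, 0.0, 0.0, 0.0],
[0.0, -0.012, 0.0, 0.013, 0.0, 0.0, 0.0],
[0.0, -0.013, 0.0, 0.014, 0.0, 0.0, 0.0]]
```

servo_tool:
  motion:
    - [0, -0.002, 0, 0.002, 0, 0, 0]
    - [0, -0.003, 0, 0.003, 0, 0, 0]
    - [0, -0.004, 0, 0.005, 0, 0, 0]
    - [0, -0.005, 0, 0.006, 0, 0, 0]
    - [0, -0.007, 0, 0.008, 0, 0, 0]
    - [0, -0.008, 0, 0.009, 0, 0, 0]
    - [0, -0.009, 0, 0.01, 0, 0, 0]
    - [0, -0.011, 0, 0.012, 0, 0, 0]
    - [0, -0.012, 0, 0.013, 0, 0, 0]
    - [0, -0.013, 0, 0.014, 0, 0, 0]

```text
time: 5.5
tool_pos: [443.1, 73.7, 49.4]
tool_rot: [[-1.0, 0.017, -0.007], [0.017, 1.0, 0.003], [0.007, 0.002, -1.0]]
contact_force: [-9.9, 0.6, 7.1]
opening: -0.0
```

Run:
```python
from plan import *
where();print(np.round(robot.get_obs()["joints"],1))
a=load()[0];_,Rf=F2W(FX,a);q=Rf.T@(a-[FX[0],FX[1],0]);print(q)
plan(lin(np.r_[q,0],[q[0]+1,-32,q[2]-6,0],10))
```

```text
t 5.5 fix [-119.3  -32.8   49.4] F [-9.9  0.4  7.1] open -0.0 cmd [-113.9  -31.6   50.5]
[-10.1  35.3  -3.9 125.1   5.9  20.1  70.1]
[-113.8717552   -31.59424443   50.53198079]
[[0.0, 0.0, 0.0, 0.001, 0.0, 0.0, 0.0],
[0.0, 0.0, 0.0, 0.001, 0.0, 0.0, 0.0],
[0.0, 0.0, 0.0, 0.002, 0.0, 0.0, 0.0],
[0.0, 0.0, 0.0, 0.002, 0.0, 0.0, 0.0],
[0.0, 0.0, 0.0, 0.003, 0.0, 0.0, 0.0],
[0.0, -0.001, 0.0, 0.004, 0.0, 0.0, 0.0],
[0.0, -0.001, 0.0, 0.004, 0.0, 0.0, 0.0],
[0.0, -0.001, 0.0, 0.005, 0.0, 0.0, 0.0],
[0.0, -0.001, 0.0, 0.005, 0.0, 0.0, 0.0],
[0.0, -0.001, 0.0, 0.006, 0.0, 0.0, 0.0]]
```

servo_tool:
  motion:
    - [0, 0, 0, 0.001, 0, 0, 0]
    - [0, 0, 0, 0.001, 0, 0, 0]
    - [0, 0, 0, 0.002, 0, 0, 0]
    - [0, 0, 0, 0.002, 0, 0, 0]
    - [0, 0, 0, 0.003, 0, 0, 0]
    - [0, -0.001, 0, 0.004, 0, 0, 0]
    - [0, -0.001, 0, 0.004, 0, 0, 0]
    - [0, -0.001, 0, 0.005, 0, 0, 0]
    - [0, -0.001, 0, 0.005, 0, 0, 0]
    - [0, -0.001, 0, 0.006, 0, 0, 0]

```text
time: 6.5
tool_pos: [444.2, 73.6, 43.6]
tool_rot: [[-1.0, 0.017, -0.007], [0.017, 1.0, 0.002], [0.007, 0.002, -1.0]]
contact_force: [-10.1, 0.6, 7.3]
opening: -0.0
```

Run:
```python
from plan import *
where()
S=cams.read_camera("scene")
cv2.imwrite("pics/p3.png",cv2.resize(S["img"][90:240,180:360],None,fx=4,fy=4)[:,:,::-1])
print("orange",blobs(S["img"][130:260,210:370],(8,150,120),(19,255,255),50))
for q in([-50,-108,183],[-50,108,183],[-35,-90,183],[-35,90,183]): print(q,proj(S,F2W(FX,q)[0]).round(0))
a=load()[0];_,Rf=F2W(FX,a);q=Rf.T@(a-[FX[0],FX[1],0]);print(q)
plan(lin(np.r_[q,0],[q[0],q[1]+22,q[2],0],10));
```

```text
t 6.5 fix [-118.2  -32.9   43.6] F [-10.1   0.4   7.3] open -0.0 cmd [-112.8  -31.6   44.5]
orange [([43, 23, 61, 55, 782], [74.8, 47.2])]
[-50, -108, 183] [[248. 183.]]
[-50, 108, 183] [[297. 144.]]
[-35, -90, 183] [[258. 181.]]
[-35, 90, 183] [[298. 149.]]
[-112.84416075  -31.56638601   44.53670985]
[[0.0, 0.0, 0.002, 0.0, 0.0, 0.0, 0.0],
[0.0, 0.0, 0.004, 0.0, 0.0, 0.0, 0.0],
[0.0, 0.0, 0.007, 0.0, 0.0, 0.0, 0.0],
[0.0, 0.0, 0.009, 0.0, 0.0, 0.0, 0.0],
[0.0, 0.0, 0.011, 0.0, 0.0, 0.0, 0.0],
[0.0, 0.0, 0.013, 0.0, 0.0, 0.0, 0.0],
[0.0, 0.0, 0.015, 0.0, 0.0, 0.0, 0.0],
[0.0, 0.0, 0.018, 0.0, 0.0, 0.0, 0.0],
[0.0, 0.0, 0.02, 0.0, 0.0, 0.0, 0.0],
[0.0, 0.0, 0.022, 0.0, 0.0, 0.0, 0.0]]
```

View pics/p3.png

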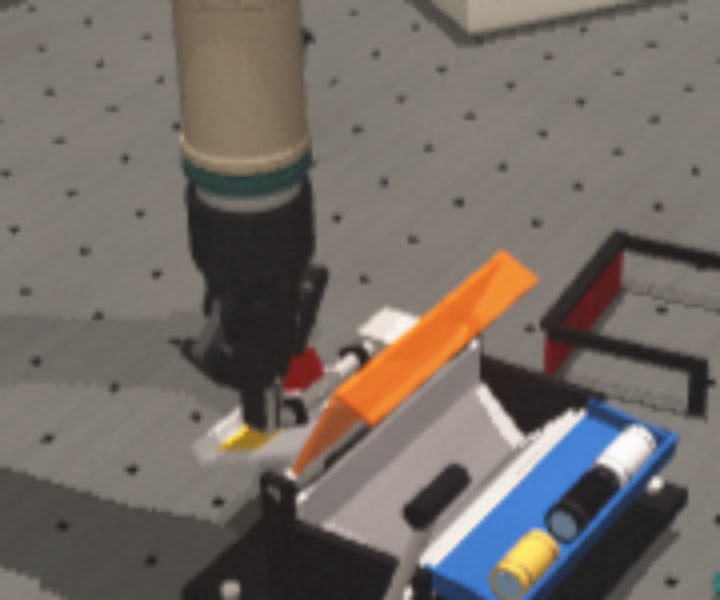

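The cover now stands nearly upright: its top edge runs from crop (340,390) to (500,250), and the fingertips at (262,425) are next to the rod collar at (290,410). I can't tell from the force whether it has reached the stop, so I'll work out the cover's height.

Run:
```python
from plan import *
S=cams.read_camera("scene");_,Rf=F2W(FX,[0,0,0]);O=np.array([FX[0],FX[1],0])
e=Rf.T@(S["eye"]-O)
def ony(px,y):
    d=Rf.T@ray(S,px);return (e+d*(y-e[1])/d[1]).round(1)
for n,px,y in(("near top",(340,390),-93),("near other",(375,425),-93),("far top",(500,250),93),("far other",(537,280),93)):
    print(n,ony((px[0]/4+180,px[1]/4+90),y))
# shut reference from first crop (scenec: /4+220,140)
for n,px,y in(("near low",(135,285),-93),("near lo2",(250,325),-93),("near bot",(245,345),-93),("far top",(318,140),93),("far other",(403,168),93)):
    print("shut",n,ony((px[0]/4+220,px[1]/4+140),y))
```

```text
near top [-12.6 -93.  175.2]
near other [ 10.8 -93.  159.3]
far top [-16.1  93.  175.4]
far other [ 11.1  93.  161.5]
shut near low [-49.1 -93.   94.4]
shut near lo2 [ 33.1 -93.   96.6]
shut near bot [ 29.3 -93.   80.3]
shut far top [-32.2  93.  103.1]
shut far other [ 31.7  93.  102.2]
```

Run:
```python
from plan import *
S=cams.read_camera("scene");o=robot.get_obs()
print("TCP px in p3 crop",((proj(S,o["tool_pos"])-[180,90])*4).round(0))
for th in(-26,-33,-40):
    a=np.radians(th);Q=[[-50-r*np.cos(a)+2*np.sin(a),y,100+r*np.sin(a)+2*np.cos(a)] for r,y in((105,-65),(105,60),(80,-32),(40,-65))]
    print(th,((proj(S,F2W(FX,Q)[0])-[180,90])*4).round(0).tolist())
im=S["img"][150:225,225:300];cv2.imwrite("pics/p4.png",cv2.resize(im,None,fx=8,fy=8,interpolation=cv2.INTER_CUBIC)[:,:,::-1])
```

```text
TCP px in p3 crop [[266. 469.]]
-26 [[201.0, 466.0], [312.0, 376.0], [259.0, 437.0], [272.0, 457.0]]
-33 [[210.0, 483.0], [320.0, 392.0], [265.0, 450.0], [276.0, 464.0]]
-40 [[221.0, 500.0], [330.0, 407.0], [273.0, 463.0], [279.0, 470.0]]
```

View pics/p4.png

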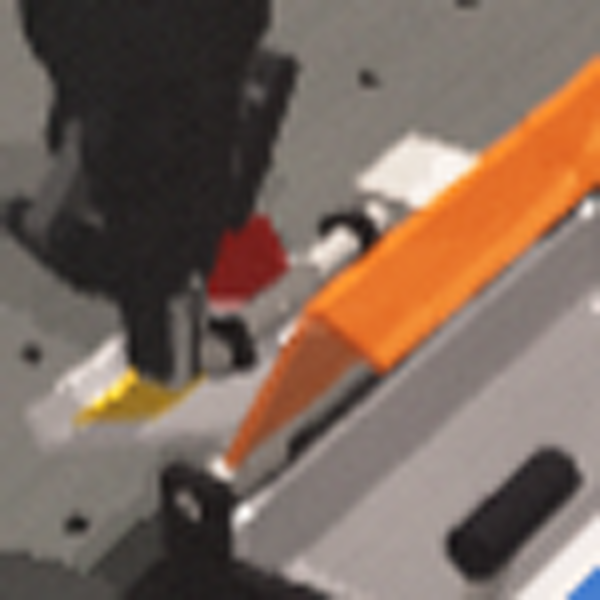

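Run:
```python
from plan import *
S=cams.read_camera("scene");T=cams.read_camera("top")
_,Rf=F2W(FX,[0,0,0]);O=np.array([FX[0],FX[1],0])
for p,px in(([450.3,74.4,189.4],(244.3,147.7)),([433.2,74.4,63.6],(241.3,190)),([444.2,73.6,43.6],(245,197.8))):
    d=Rf.T@ray(S,px);e=Rf.T@(S["eye"]-O);q=Rf.T@(np.array(p)-O)
    print("proj",proj(S,p).round(1),"seen",px,"on tool's y-plane",(e+d*(q[1]-e[1])/d[1]).round(1),"tool",q.round(1), "z at tool's xy", round(float((e+d*np.dot((q-e)[:2],d[:2])/np.dot(d[:2],d[:2]))[2]),1))
o=robot.get_obs();print(o["opening"],np.round(o["joints"],2))
W=cams.read_camera("wrist");cv2.imwrite("pics/w1.png",W["img"][:,:,::-1])
```

```text
proj [[245.1 159.3]] seen (244.3, 147.7) on tool's y-plane [-112.1  -32.   221.5] tool [-112.1  -32.   189.4] z at tool's xy 221.5
proj [[242.7 199.7]] seen (241.3, 190) on tool's y-plane [-131.2  -32.3   93.1] tool [-129.2  -32.3   63.6] z at tool's xy 93.9
proj [[246.4 207.3]] seen (245, 197.8) on tool's y-plane [-120.6  -32.9   72.9] tool [-118.1  -32.9   43.6] z at tool's xy 73.9
-0.02168083111167252 [-10.18  36.01  -3.78 125.14   6.05  19.34  70.04]
```

View pics/w1.png

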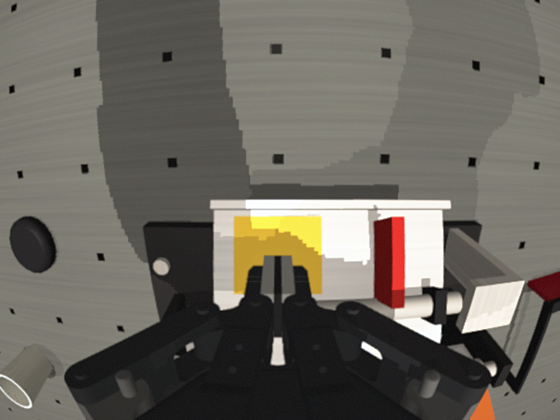

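Fingers are on the yellow patch, around (280,270) in the wrist view, with the red tab at (390,262) and clear. All three views put the visible fingertip about 29 mm above the reported TCP, and the paddle is at about -26 degrees (cover ~1.15 rad). I'll allow for that offset and press on.

```bash
cat >> plan.py <<'E'
def atip(th,y,r=75.):
    w=arc(th,0,y,r);return [w[0]+4,y,w[2]-29,0]
E
python3 - <<'E'
from plan import *
print(atip(-26,-32),atip(-40,-32))
plan([atip(-26-1.6*k,-32) for k in range(1,11)])
E
```

```text
[np.float64(-116.40015765172456), -32, np.float64(44.25381122825449), 0] [np.float64(-109.28384347612833), -32, np.float64(29.739460801314657), 0]
[[0.0, 0.003, -0.022, 0.002, 0.0, 0.0, 0.0],
[0.0, 0.002, -0.022, 0.004, 0.0, 0.0, 0.0],
[0.0, 0.002, -0.022, 0.005, 0.0, 0.0, 0.0],
[0.0, 0.001, -0.022, 0.007, 0.0, 0.0, 0.0],
[0.0, 0.0, -0.022, 0.009, 0.0, 0.0, 0.0],
[0.0, -0.001, -0.022, 0.01, 0.0, 0.0, 0.0],
[0.0, -0.002, -0.022, 0.012, 0.0, 0.0, 0.0],
[0.0, -0.003, -0.022, 0.014, 0.0, 0.0, 0.0],
[0.0, -0.004, -0.023, 0.015, 0.0, 0.0, 0.0],
[0.0, -0.005, -0.023, 0.017, 0.0, 0.0, 0.0]]
```

servo_tool:
  motion:
    - [0, 0.002, 0, 0.002, 0, 0, 0]
    - [0, 0.002, 0, 0.004, 0, 0, 0]
    - [0, 0.002, 0, 0.005, 0, 0, 0]
    - [0, 0.001, 0, 0.007, 0, 0, 0]
    - [0, 0, 0, 0.009, 0, 0, 0]
    - [0, -0.001, 0, 0.01, 0, 0, 0]
    - [0, -0.002, 0, 0.012, 0, 0, 0]
    - [0, -0.003, 0, 0.014, 0, 0, 0]
    - [0, -0.004, 0, 0.015, 0, 0, 0]
    - [0, -0.005, 0, 0.017, 0, 0, 0]

```text
time: 7.8
tool_pos: [448.9, 73.9, 26.7]
tool_rot: [[-1.0, 0.017, -0.007], [0.017, 1.0, 0.003], [0.007, 0.003, -1.0]]
contact_force: [-10.7, 0.6, 8.1]
opening: 0.2
```

Run:
```python
from plan import *
d=json.load(open("cmd.json"));p=np.array(d["p"]);p[1]-=22;p[0]-=0.4;d["p"]=p.tolist();json.dump(d,open("cmd.json","w"))
where();print(np.round(robot.get_obs()["joints"],1))
S=cams.read_camera("scene");_,Rf=F2W(FX,[0,0,0]);O=np.array([FX[0],FX[1],0]);e=Rf.T@(S["eye"]-O)
m=cv2.inRange(cv2.cvtColor(S["img"],cv2.COLOR_RGB2HSV),(8,150,120),(19,255,255));m[:,:220]=0;m[:,370:]=0;m[:120]=0;m[260:]=0
ys,xs=np.nonzero(m);i=ys.argmin();print("top px",xs[i],ys[i])
d=Rf.T@ray(S,(xs[i],ys[i]));q=e+d*(93-e[1])/d[1];print(q.round(1),"cover angle",np.arctan2(q[2]-100,q[0]+50)+.02)
```

```text
t 7.8 fix [-113.4  -32.5   26.7] F [-10.7   0.3   8.1] open 0.2 cmd [-107.7  -54.5   27.6]
[-10.3  38.2  -3.5 124.9   6.4  17.4  69.9]
top px 297 149
[-39.8  93.  178.8] cover angle 1.4624984582780962
```

Run:
```python
from plan import *
d=json.load(open("cmd.json"));p=np.array(d["p"]);p[1]+=22;d["p"]=p.tolist();json.dump(d,open("cmd.json","w"))
where()
a=load()[0];_,Rf=F2W(FX,a);q=Rf.T@(a-[FX[0],FX[1],0])
plan(lin(np.r_[q,0],[q[0]+1,q[1],q[2]-3,0],2)+lin([q[0]+1,q[1],q[2]-3,0],[q[0]+1,q[1]+45,q[2]-3,0],8));
```

```text
t 7.85 fix [-113.3  -32.5   26.4] F [-9.9  1.2  7.4] open 0.2 cmd [-108.2  -32.5   27.6]
[[0.0, 0.0, 0.0, 0.002, 0.0, 0.0, 0.0],
[0.0, -0.001, 0.0, 0.003, 0.0, 0.0, 0.0],
[0.0, -0.001, 0.006, 0.003, 0.0, 0.0, 0.0],
[0.0, -0.001, 0.011, 0.003, 0.0, 0.0, 0.0],
[0.0, -0.001, 0.017, 0.003, 0.0, 0.0, 0.0],
[0.0, -0.001, 0.022, 0.003, 0.0, 0.0, 0.0],
[0.0, -0.001, 0.028, 0.003, 0.0, 0.0, 0.0],
[0.0, -0.001, 0.034, 0.003, 0.0, 0.0, 0.0],
[0.0, -0.001, 0.039, 0.003, 0.0, 0.0, 0.0],
[0.0, -0.001, 0.045, 0.003, 0.0, 0.0, 0.0]]
```

servo_tool:
  motion:
    - [0, 0, 0, 0.002, 0, 0, 0]
    - [0, -0.001, 0, 0.003, 0, 0, 0]
    - [0, -0.001, 0, 0.004, 0, 0, 0]
    - [0, -0.001, 0, 0.005, 0, 0, 0]
    - [0, -0.001, 0, 0.006, 0, 0, 0]
    - [0, -0.001, 0, 0.006, 0, 0, 0]
    - [0, -0.001, 0, 0.006, 0, 0, 0]
    - [0, -0.001, 0, 0.006, 0, 0, 0]
    - [0, -0.001, 0, 0.006, 0, 0, 0]
    - [0, -0.001, 0, 0.006, 0, 0, 0]

```text
time: 8.85
tool_pos: [449.5, 73.9, 23.8]
tool_rot: [[-1.0, 0.017, -0.006], [0.017, 1.0, 0.002], [0.006, 0.002, -1.0]]
contact_force: [-18.5, 0.7, 50.3]
opening: 0.0
```

```bash
cat >> plan.py <<'E'
def cover():
    S=cams.read_camera("scene");_,Rf=F2W(FX,[0,0,0]);O=np.array([FX[0],FX[1],0]);e=Rf.T@(S["eye"]-O)
    m=cv2.inRange(cv2.cvtColor(S["img"],cv2.COLOR_RGB2HSV),(8,150,120),(19,255,255));m[:,:220]=0;m[:,370:]=0;m[:120]=0;m[260:]=0
    ys,xs=np.nonzero(m);i=ys.argmin();d=Rf.T@ray(S,(xs[i],ys[i]));q=e+d*(93-e[1])/d[1];print("top px",xs[i],ys[i],q.round(1),"cover angle",np.arctan2(q[2]-100,q[0]+50)+.02)
    return S
E
python3 - <<'E'
from plan import *
where();print(np.round(robot.get_obs()["joints"],1));cover()
E
```

```text
t 8.85 fix [-112.9  -32.5   23.8] F [-18.6   0.3  50.3] open 0.0 cmd [-107.3   12.5   24.7]
[-10.3  38.6  -3.4 124.9   6.5  17.   69.8]
top px 297 148 [-39.8  93.  181.7] cover angle 1.4669911073479716
```

At the stop: the force rises steeply to 50 N and the cover top is at z = 182 mm. I'll ease off 2 mm and slide along to the tab.

servo_tool:
  motion:
    - [0, 0, 0, -0.001, 0, 0, 0]
    - [0, 0, 0.004, -0.002, 0, 0, 0]
    - [0, 0, 0.009, -0.002, 0, 0, 0]
    - [0, 0, 0.014, -0.002, 0, 0, 0]
    - [0, 0, 0.019, -0.002, 0, 0, 0]
    - [0, 0, 0.024, -0.002, 0, 0, 0]
    - [0, 0, 0.029, -0.002, 0, 0, 0]
    - [0, 0, 0.034, -0.002, 0, 0, 0]
    - [0, 0, 0.039, -0.002, 0, 0, 0]
    - [0, 0, 0.044, -0.002, 0, 0, 0]

```text
time: 9.9
tool_pos: [447.9, 110.9, 22.7]
tool_rot: [[-1.0, 0.023, -0.013], [0.023, 1.0, -0.006], [0.013, -0.006, -1.0]]
contact_force: [-11.9, -13.9, 14.9]
opening: -0.3
```

Run:
```python
from plan import *
where();print(np.round(robot.get_obs()["joints"],1));S=cover()
print("red",blobs(S["img"][130:230,220:310],(0,150,80),(6,255,255)))
W=cams.read_camera("wrist");cv2.imwrite("pics/w2.png",np.vstack([W["img"],])[:,:,::-1]);print("wrist red",blobs(W["img"][150:350,250:500],(0,150,80),(6,255,255)))
```

```text
t 9.9 fix [-115.3    4.5   22.7] F [-11.6 -14.1  14.9] open -0.3 cmd [-107.3   12.5   24.7]
[-15.8  39.   -2.4 123.6   5.1  18.3  66.1]
top px 297 148 [-39.8  93.  181.7] cover angle 1.4669911073479716
red []
wrist red [([56, 68, 20, 91, 1373], [65.8, 110.7])]
```

View pics/w2.png

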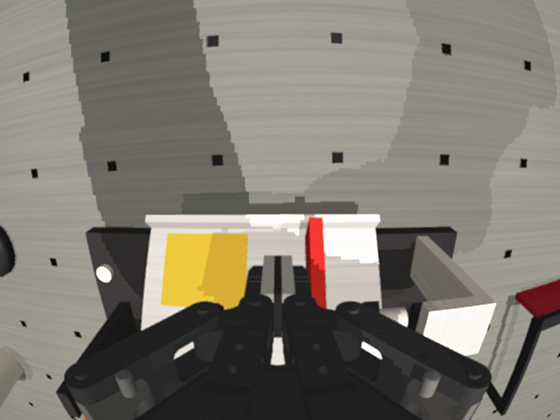

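The tab at (317,262) is now touching the right finger, with the paddle still at the stop. I'll keep pushing.

servo_tool:
  motion:
    - [0, 0, 0.003, 0, 0, 0, 0]
    - [0, 0, 0.006, 0, 0, 0, 0]
    - [0, 0, 0.009, 0, 0, 0, 0]
    - [0, 0, 0.012, 0, 0, 0, 0]
    - [0, 0, 0.015, 0, 0, 0, 0]
    - [0, 0, 0.018, 0, 0, 0, 0]
    - [0, 0, 0.021, 0, 0, 0, 0]
    - [0, 0, 0.024, 0, 0, 0, 0]
    - [0, 0, 0.024, 0, 0, 0, 0]
    - [0, 0, 0.024, 0, 0, 0, 0]

```text
time: 11.0
tool_pos: [448.3, 134.5, 22.8]
tool_rot: [[-1.0, 0.022, -0.014], [0.022, 1.0, -0.007], [0.013, -0.007, -1.0]]
contact_force: [-12.3, -12.3, 13.5]
opening: 0.3
```

Run:
```python
from plan import *
where();S=cover()
W=cams.read_camera("wrist")
for n,lo,hi in(("red",(0,150,80),(6,255,255)),("yel",(20,150,120),(34,255,255))):print(n,blobs(W["img"][180:350,120:500],lo,hi))
```

```text
t 11.0 fix [-115.3   28.1   22.8] F [-12.  -12.6  13.5] open 0.3 cmd [-107.3   12.5   24.7]
top px 297 148 [-39.8  93.  181.7] cover angle 1.4669911073479716
red [([186, 38, 21, 91, 1379], [195.9, 80.9])]
yel [([4, 53, 82, 74, 5264], [45.0, 88.2])]
```

servo_tool:
  motion:
    - [0, 0, 0.002, 0, 0, 0, 0]
    - [0, 0, 0.004, 0, 0, 0, 0]
    - [0, 0, 0.006, 0, 0, 0, 0]
    - [0, 0, 0.008, 0, 0, 0, 0]
    - [0, 0, 0.009, 0, 0, 0, 0]
    - [0, 0, 0.01, 0, 0, 0, 0]
    - [0, 0, 0.011, 0, 0, 0, 0]
    - [0, 0, 0.012, 0, 0, 0, 0]
    - [0, 0, 0.013, 0, 0, 0, 0]
    - [0, 0, 0.013, 0, 0, 0, 0]

```text
time: 12.1
tool_pos: [448.2, 137.9, 22.7]
tool_rot: [[-0.999, 0.03, -0.017], [0.03, 0.999, -0.018], [0.016, -0.018, -1.0]]
contact_force: [-9.2, -33.3, 19.8]
opening: -0.3
```

Run:
```python
from plan import *
where();S=cover()
W=cams.read_camera("wrist")
for n,lo,hi in(("red",(0,150,80),(6,255,255)),("yel",(20,150,120),(34,255,255))):print(n,blobs(W["img"][180:350,60:500],lo,hi))
```

```text
t 12.1 fix [-115.5   31.5   22.7] F [ -8.5 -33.5  19.8] open -0.3 cmd [-107.3   12.5   24.7]
top px 297 148 [-39.8  93.  181.7] cover angle 1.4669911073479716
red [([245, 38, 18, 90, 1262], [253.5, 79.8])]
yel [([59, 54, 81, 73, 5106], [99.7, 88.5])]
```

End of travel: the finger stopped at y = 31.5 mm with 33 N on it, which matches the full 34 mm. Next I'll back off the tab and let the paddle up slowly.

servo_tool:
  motion:
    - [0, 0, -0.004, 0, 0, 0, 0]
    - [0, 0, -0.009, 0, 0, 0, 0]
    - [0, 0, -0.012, -0.002, 0, 0, 0]
    - [0, 0.001, -0.012, -0.004, 0, 0, 0]
    - [0, 0.002, -0.012, -0.007, 0, 0, 0]
    - [0, 0.004, -0.012, -0.01, 0, 0, 0]
    - [0, 0.006, -0.012, -0.014, 0, 0, 0]
    - [0, 0.007, -0.012, -0.018, 0, 0, 0]
    - [0, 0.008, -0.012, -0.022, 0, 0, 0]
    - [0, 0.009, -0.012, -0.026, 0, 0, 0]

```text
time: 13.2
tool_pos: [446.4, 138.4, 48.4]
tool_rot: [[-1.0, 0.022, -0.001], [0.022, 1.0, -0.002], [0.001, -0.002, -1.0]]
contact_force: [1.6, -8.7, -6.7]
opening: -0.2
```

Run:
```python
from plan import *
where();S=cover()
W=cams.read_camera("wrist")
for n,lo,hi in(("red",(0,150,80),(6,255,255)),("yel",(20,150,120),(34,255,255))):print(n,blobs(W["img"][180:350,60:500],lo,hi))
```

```text
t 13.2 fix [-117.3   32.    48.4] F [ 1.8 -8.7 -6.7] open -0.2 cmd [-107.3   12.5   24.7]
top px 301 151 [-27.9  93.  176.3] cover angle 1.3094558394367901
red [([243, 26, 17, 87, 1193], [251.0, 67.1])]
yel [([69, 35, 74, 69, 4764], [105.9, 68.3])]
```

The cover settled at about 1.24 rad relative to the stop reading, which fits being latched on the catch. The tool still leans on the tab, so I'll back away and lift.

servo_tool:
  motion:
    - [0, 0, -0.007, 0, 0, 0, 0]
    - [0, 0, -0.014, 0, 0, 0, 0]
    - [0, 0.002, -0.014, -0.01, 0, 0, 0]
    - [0, 0.004, -0.014, -0.03, 0, 0, 0]
    - [0, 0.006, -0.014, -0.06, 0, 0, 0]
    - [0, 0.006, -0.014, -0.1, 0, 0, 0]
    - [0, 0.006, -0.014, -0.14, 0, 0, 0]
    - [0, 0.006, -0.014, -0.18, 0, 0, 0]
    - [0, 0.006, -0.014, -0.21, 0, 0, 0]
    - [0, 0.006, -0.014, -0.21, 0, 0, 0]

```text
time: 14.3
tool_pos: [445.4, 129.9, 264.7]
tool_rot: [[-1.0, 0.019, 0.016], [0.019, 1.0, 0.009], [-0.016, 0.009, -1.0]]
contact_force: [0.1, -0.6, -0.2]
opening: -0.1
```

Run:
```python
from plan import *
where();S=cover();o=robot.get_obs()
json.dump({"p":list(o["tool_pos"]),"R":np.array(o["tool_rot"]).tolist()},open("cmd.json","w"))
cv2.imwrite("pics/p5.png",cv2.resize(S["img"][120:260,210:370],None,fx=4,fy=4,interpolation=cv2.INTER_CUBIC)[:,:,::-1])
```

```text
t 14.3 fix [-118.1   23.4  264.7] F [ 0.1 -0.6 -0.2] open -0.1 cmd [-107.3   12.5   24.7]
top px 301 151 [-27.9  93.  176.3] cover angle 1.3094558394367901
```

View pics/p5.png

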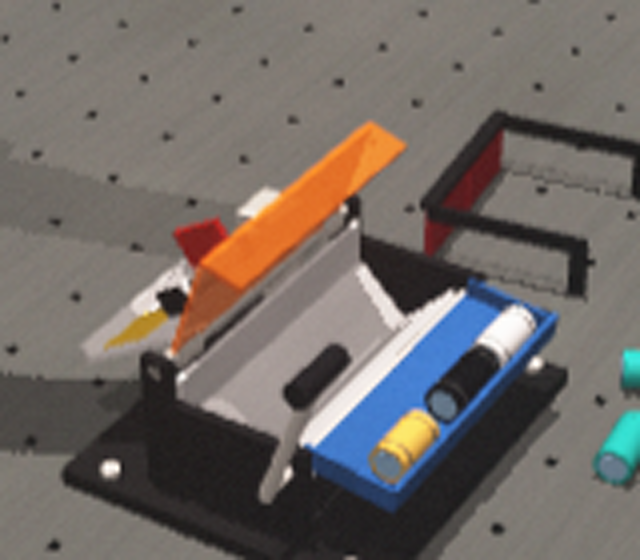

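The cover stays open by itself: amber cover at (290,200), latched next to the white catch (258,203). The T-handle is at (318,375), with all three tubes still in the tray. Next I'll move behind the T-handle.

```bash
cat >> plan.py <<'E'
def han(phi,gap=0):
    a=np.radians(phi);return [45+100*np.sin(a)+19+gap,-136,68+100*np.cos(a)-5-29,0]
E
python3 - <<'E'
from plan import *
h=han(20,12);print(h)
plan(lin([-118,23,265,0],[h[0]+5,-136,240,0],8))
print();plan(lin([h[0]+5,-136,240,0],h,7))
E
```

```text
[np.float64(110.20201433256688), -136, np.float64(127.96926207859084), 0]
[[0.0, -0.031, -0.02, 0.001, 0.01, 0.01, 0.0],
[0.0, -0.06, -0.04, 0.004, 0.01, 0.01, 0.0],
[0.0, -0.089, -0.06, 0.007, 0.01, 0.01, 0.0],
[0.0, -0.118, -0.08, 0.011, 0.01, 0.01, 0.0],
[0.0, -0.147, -0.1, 0.014, 0.01, 0.01, 0.0],
[0.0, -0.176, -0.12, 0.017, 0.01, 0.01, 0.0],
[0.0, -0.205, -0.14, 0.021, 0.01, 0.01, 0.0],
[0.0, -0.234, -0.16, 0.024, 0.01, 0.01, 0.0],
[0.0, -0.234, -0.16, 0.024, 0.01, 0.01, 0.0],
[0.0, -0.234, -0.16, 0.024, 0.01, 0.01, 0.0]]

[[0.0, 0.001, 0.001, 0.016, 0.0, 0.0, 0.0],
[0.0, 0.001, 0.001, 0.032, 0.0, 0.0, 0.0],
[0.0, 0.002, 0.001, 0.048, 0.0, 0.0, 0.0],
[0.0, 0.003, 0.001, 0.064, 0.0, 0.0, 0.0],
[0.0, 0.004, 0.001, 0.08, 0.0, 0.0, 0.0],
[0.0, 0.004, 0.001, 0.096, 0.0, 0.0, 0.0],
[0.0, 0.005, 0.001, 0.112, 0.0, 0.0, 0.0],
[0.0, 0.005, 0.001, 0.112, 0.0, 0.0, 0.0],
[0.0, 0.005, 0.001, 0.112, 0.0, 0.0, 0.0],
[0.0, 0.005, 0.001, 0.112, 0.0, 0.0, 0.0]]
```

servo_tool:
  motion:
    - [0, -0.031, -0.02, 0.001, 0.01, 0.01, 0]
    - [0, -0.06, -0.04, 0.004, 0.01, 0.01, 0]
    - [0, -0.089, -0.06, 0.007, 0.01, 0.01, 0]
    - [0, -0.118, -0.08, 0.011, 0.01, 0.01, 0]
    - [0, -0.147, -0.1, 0.014, 0.01, 0.01, 0]
    - [0, -0.176, -0.12, 0.017, 0.01, 0.01, 0]
    - [0, -0.205, -0.14, 0.021, 0.01, 0.01, 0]
    - [0, -0.234, -0.16, 0.024, 0.01, 0.01, 0]
    - [0, -0.234, -0.16, 0.024, 0.01, 0.01, 0]
    - [0, -0.234, -0.16, 0.024, 0.01, 0.01, 0]

```text
time: 15.35
tool_pos: [672.5, -35.9, 234.1]
tool_rot: [[-1.0, 0.02, -0.008], [0.02, 1.0, -0.004], [0.008, -0.004, -1.0]]
contact_force: [0.1, 0.6, -0.1]
opening: -0.0
```

Run:
```python
from plan import *
where();o=robot.get_obs();print(np.round(o["joints"],1),np.round(o["tool_rot"],3).tolist())
json.dump({"p":list(o["tool_pos"]),"R":np.array(o["tool_rot"]).tolist()},open("cmd.json","w"))
h=han(20,12)
plan(lin([h[0]+5,-136,240,0],h,7))
print()
plan([han(20,8),han(20,4),han(20)]+[han(20-4*k) for k in range(1,8)])
```

```text
t 15.35 fix [ 112.4 -137.6  234.1] F [ 0.1  0.6 -0.1] open -0.0 cmd [ 110.3 -135.7  128. ]
[ 1.4 36.5 -1.6 79.6  1.3 64.4 88.4] [[-1.0, 0.02, -0.008], [0.02, 1.0, -0.004], [0.008, -0.004, -1.0]]
[[0.0, -0.002, 0.002, 0.01, 0.0, -0.01, 0.0],
[0.0, -0.002, 0.002, 0.026, 0.0, -0.01, 0.0],
[0.0, -0.001, 0.002, 0.042, 0.0, -0.01, 0.0],
[0.0, 0.0, 0.002, 0.058, 0.0, -0.01, 0.0],
[0.0, 0.0, 0.002, 0.074, 0.0, -0.01, 0.0],
[0.0, 0.001, 0.002, 0.09, 0.0, -0.01, 0.0],
[0.0, 0.001, 0.002, 0.106, 0.0, -0.01, 0.0],
[0.0, 0.001, 0.002, 0.106, 0.0, -0.01, 0.0],
[0.0, 0.001, 0.002, 0.106, 0.0, -0.01, 0.0],
[0.0, 0.001, 0.002, 0.106, 0.0, -0.01, 0.0]]

[[0.0, 0.004, 0.0, 0.0, 0.0, 0.0, 0.0],
[0.0, 0.008, 0.0, 0.0, 0.0, 0.0, 0.0],
[0.0, 0.012, 0.0, 0.0, 0.0, 0.0, 0.0],
[0.0, 0.019, 0.0, -0.002, 0.0, 0.0, 0.0],
[0.0, 0.026, 0.0, -0.004, 0.0, 0.0, 0.0],
[0.0, 0.033, 0.0, -0.005, 0.0, 0.0, 0.0],
[0.0, 0.04, 0.0, -0.006, 0.0, 0.0, 0.0],
[0.0, 0.047, 0.0, -0.006, 0.0, 0.0, 0.0],
[0.0, 0.054, 0.0, -0.006, 0.0, 0.0, 0.0],
[0.0, 0.06, 0.0, -0.005, 0.0, 0.0, 0.0]]
```

servo_tool:
  motion:
    - [0, -0.004, 0.002, 0.01, 0, 0, 0]
    - [0, -0.004, 0.002, 0.026, 0, 0, 0]
    - [0, -0.004, 0.002, 0.042, 0, 0, 0]
    - [0, -0.004, 0.002, 0.058, 0, 0, 0]
    - [0, -0.004, 0.002, 0.074, 0, 0, 0]
    - [0, -0.004, 0.002, 0.09, 0, 0, 0]
    - [0, -0.004, 0.002, 0.106, 0, 0, 0]
    - [0, -0.004, 0.002, 0.106, 0, 0, 0]
    - [0, 0, 0.002, 0.106, 0, 0, 0]
    - [0, 0.001, 0.002, 0.106, 0, 0, 0]

```text
time: 16.35
tool_pos: [671.8, -33.3, 131.0]
tool_rot: [[-1.0, 0.018, -0.004], [0.018, 1.0, -0.004], [0.004, -0.004, -1.0]]
contact_force: [0.8, 0.4, 0.1]
opening: -0.1
```

Run:
```python
from plan import *
where();S=cams.read_camera("scene");im=S["img"]
# where does the fingertip lie in the scene view? dark pixels around the expected column
o=robot.get_obs();P=np.array(o["tool_pos"]);print("tip px if +29:",proj(S,P+[0,0,29]).round(1),"TCP px",proj(S,P).round(1),"bar",proj(S,F2W(FX,[79.2,-136,162])[0]).round(1))
for c in(0,): 
    x,y=proj(S,P+[0,0,29])[0].round().astype(int);print(cv2.cvtColor(im,cv2.COLOR_RGB2GRAY)[y-14:y+20:2,x-16:x+16:2])
```

```text
t 16.35 fix [ 111.6 -135.   131. ] F [0.8 0.4 0.1] open -0.1 cmd [  50.6 -136.1  133. ]
tip px if +29: [[302.5 219.3]] TCP px [[302.4 230.1]] bar [[289.3 214.1]]
[[162 159 114  42  35  34  33  36  36  36  42  91 240 221 198 126]
 [161 159 128  28  39  37  32  34  36  72 105  93 205 200 118 123]
 [162 130  34  32  33  34  39  39  35  71 102  96 201 109 107 106]
 [127  36  35  31  32  53  38  38  36  78 104  91 108 109 110 111]
 [ 35  35  36  34  58 152  37  34  37  71 103 105 107 107 109 109]
 [ 34  32  31  58 155 112  38  38  36  72  99 103 108 107 109 107]
 [ 33  30  59 155 120 212  85  40  34  83 102 104 109 108 107 100]
 [ 31  44 156 123 215 227 225 139  96 117 107 108 108 109 109  48]
 [ 50 119 121 212 227 227 210 105 106 109 108 104 107 108 106  75]
 [114 122 213 224 226 210 106 105 104 107 104 108 103 170 201 173]
 [110 212 221 224 212 104 104 106 104 104 103 107 197 213 212 178]
 [214 235 232 214 106 104 103 102 104 105 108 185 212 212 206 189]
 [236 238 232 120 111 103 108 109 108 103 161 205 213 207 191 166]
 [117 203 119 120 118 119 111 101 104 129 195 212 170 193 167 123]
 [ 41  60 107 122 120 121 103 104 108 111 111 134 190 127 128 100]
 [ 31  61  57  56  98 114 102 101 106 110 110 109 139 100 101  67]
 [ 31  75  57  58  53  54  95 103 102 112 110 111 109 102  65  50]]
```

The visible tip, at about (302,219), again sits where the 29 mm offset predicts, just behind the bar (289,214). Pulling.

servo_tool:
  motion:
    - [0, 0.004, 0, 0, 0, 0, 0]
    - [0, 0.008, 0, 0, 0, 0, 0]
    - [0, 0.012, 0, 0, 0, 0, 0]
    - [0, 0.018, 0, -0.002, 0, 0, 0]
    - [0, 0.024, 0, -0.003, 0, 0, 0]
    - [0, 0.03, 0, -0.004, 0, 0, 0]
    - [0, 0.036, 0, -0.005, 0, 0, 0]
    - [0, 0.042, 0, -0.006, 0, 0, 0]
    - [0, 0.048, 0, -0.006, 0, 0, 0]
    - [0, 0.054, 0, -0.006, 0, 0, 0]

```text
time: 17.4
tool_pos: [621.3, -33.1, 139.5]
tool_rot: [[-1.0, 0.019, 0.004], [0.019, 1.0, -0.005], [-0.004, -0.005, -1.0]]
contact_force: [4.1, -0.1, 13.9]
opening: 0.3
```

Run:
```python
from plan import *
where();S=cams.read_camera("scene");T=cams.read_camera("top")
b=lambda im:[(x[0],x[1]) for x in blobs(im,(18,120,120),(34,255,255)) ]
print("top brass",b(T["img"][130:275,180:330]),"scene",b(S["img"][130:270,210:370]))
print("blue top",blobs(T["img"][130:230,180:330],(100,130,60),(125,255,255),50))
```

```text
t 17.4 fix [  61.1 -135.8  139.5] F [ 4.1 -0.  13.9] open 0.3 cmd [  50.6 -136.1  133. ]
top brass [([81, 33, 18, 10, 132], [88.6, 38.3]), ([64, 119, 22, 16, 302], [74.8, 126.9])] scene [([27, 67, 15, 9, 53], [34.8, 71.2]), ([89, 87, 15, 14, 114], [96.5, 92.6])]
blue top [([11, 22, 89, 30, 1599], [52.1, 35.7])]
```

Run:
```python
from plan import *
S=cams.read_camera("scene");T=cams.read_camera("top");_,Rf=F2W(FX,[0,0,0]);O=np.array([FX[0],FX[1],0])
for n,a,b in(("start",(270,158.5),(311.5,229.6)),("now",(268.6,168.3),(306.5,222.6))):
    q,r=tri(T,a,S,b);print(n,(Rf.T@(q-O)).round(1),r)
a=cv2.resize(T["img"][140:240,180:330],None,fx=3.2,fy=3.2);b=cv2.resize(S["img"][170:270,230:380],None,fx=5.3,fy=5.3,interpolation=cv2.INTER_CUBIC)
W=cams.read_camera("wrist")["img"];w=cv2.resize(W[180:],(320,240))
v=np.zeros((600,800,3),np.uint8);t=cv2.resize(T["img"][140:240,180:330],(390,260));s=cv2.resize(S["img"][165:265,230:380],(500,334),interpolation=cv2.INTER_CUBIC)
v[:260,:390]=t;v[:260,400:800]=cv2.resize(W[160:420],(400,260));v[265:599,:500]=s
cv2.imwrite("pics/last.png",v[:,:,::-1])
```

```text
start [ 94.4 -65.6  78.4] [1.3319986]
now [ 74.4 -61.   87.2] [5.96318629]
```

View pics/last.png

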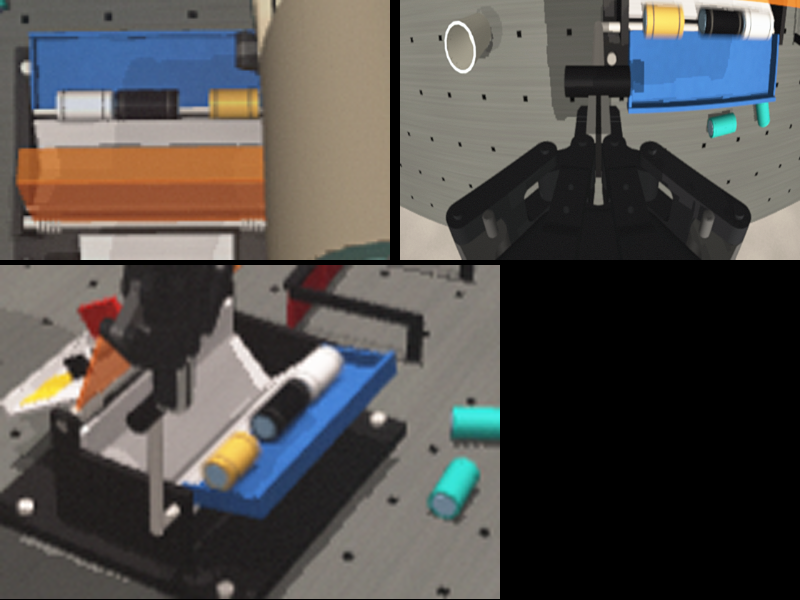

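The composite shows the method working. The lever is upright (scene part, 157,470), the finger is on the bar (148,415), and the tray is partly tipped with the tubes against its inner edge. The tip is riding high on the bar, though (14 N upward). I'll retreat, go 14 mm lower and pull again.

servo_tool:
  motion:
    - [0, -0.008, 0, 0, 0, 0, 0]
    - [0, -0.016, 0, 0, 0, 0, 0]
    - [0, -0.026, 0, 0, 0, 0, 0]
    - [0, -0.036, 0, 0.002, 0, 0, 0]
    - [0, -0.046, 0, 0.004, 0, 0, 0]
    - [0, -0.056, 0, 0.006, 0, 0, 0]
    - [0, -0.06, 0, 0.01, 0, 0, 0]
    - [0, -0.06, 0, 0.016, 0, 0, 0]
    - [0, -0.06, 0, 0.02, 0, 0, 0]
    - [0, -0.06, 0, 0.02, 0, 0, 0]

```text
time: 18.65
tool_pos: [676.5, -34.1, 114.9]
tool_rot: [[-1.0, 0.019, -0.007], [0.019, 1.0, -0.004], [0.007, -0.004, -1.0]]
contact_force: [-0.5, 0.4, 0.4]
opening: -0.2
```

servo_tool:
  motion:
    - [0, 0.008, 0, 0, 0, 0, 0]
    - [0, 0.016, 0, -0.001, 0, 0, 0]
    - [0, 0.023, 0, -0.002, 0, 0, 0]
    - [0, 0.029, 0, -0.003, 0, 0, 0]
    - [0, 0.035, 0, -0.004, 0, 0, 0]
    - [0, 0.041, 0, -0.005, 0, 0, 0]
    - [0, 0.047, 0, -0.005, 0, 0, 0]
    - [0, 0.052, 0, -0.005, 0, 0, 0]
    - [0, 0.057, 0, -0.005, 0, 0, 0]
    - [0, 0.06, 0, -0.005, 0, 0, 0]

```text
time: 19.65
tool_pos: [616.9, -32.9, 121.1]
tool_rot: [[-1.0, 0.019, -0.006], [0.019, 1.0, -0.004], [0.006, -0.004, -1.0]]
contact_force: [1.4, -0.3, 0.9]
opening: 0.1
```

Run:
```python
from plan import *
where();S=cams.read_camera("scene");T=cams.read_camera("top");_,Rf=F2W(FX,[0,0,0]);O=np.array([FX[0],FX[1],0])
print(blobs(T["img"][130:240,180:330],(18,120,120),(34,255,255)),blobs(S["img"][180:270,260:370],(18,120,120),(34,255,255)))
```

```text
t 19.65 fix [  56.8 -135.8  121.1] F [ 1.4 -0.3  0.9] open 0.1 cmd [  50.6 -136.1  133. ]
[] [([17, 39, 8, 10, 48], [20.1, 43.7])]
```

servo_tool:
  motion:
    - [0, 0.004, 0, 0, 0, 0, 0]
    - [0, 0.008, 0, 0, 0, 0, 0]
    - [0, 0.012, 0, 0.001, 0, 0, 0]
    - [0, 0.016, 0, 0.001, 0, 0, 0]
    - [0, 0.02, 0, 0.002, 0, 0, 0]
    - [0, 0.024, 0, 0.003, 0, 0, 0]
    - [0, 0.028, 0, 0.004, 0, 0, 0]
    - [0, 0.032, 0, 0.004, 0, 0, 0]
    - [0, 0.036, 0, 0.005, 0, 0, 0]
    - [0, 0.038, 0, 0.005, 0, 0, 0]

```text
time: 20.75
tool_pos: [579.2, -32.2, 116.3]
tool_rot: [[-1.0, 0.019, -0.005], [0.019, 1.0, -0.004], [0.005, -0.004, -1.0]]
contact_force: [2.2, 1.0, 0.4]
opening: 0.1
```

```bash
cat >> plan.py <<'E'
def look():
    where();S=cams.read_camera("scene");T=cams.read_camera("top");_,Rf=F2W(FX,[0,0,0]);O=np.array([FX[0],FX[1],0])
    f=lambda im,x,y:[(round(b[1][0]+x,1),round(b[1][1]+y,1),b[0]) for b in blobs(im,(18,120,120),(34,255,255))]
    t=f(T["img"][130:230,180:330],180,130);s=f(S["img"][165:270,255:370],255,165);print("brass top",t,"scene",s)
    if t and s: q,r=tri(T,t[0][:2],S,s[0][:2]);print("brass fix",(Rf.T@(q-O)).round(1),r)
    return S,T
E
python3 - <<'E'
from plan import *
S,T=look();print("seated px top/scene",[proj(c,F2W(FX,[[0,-62,55],[0,0,55],[0,62,55]])[0]).round(0).tolist() for c in(T,S)])
E
```

```text
t 20.75 fix [  19.  -135.9  116.3] F [2.1 1.1 0.4] open 0.1 cmd [  50.6 -136.1  133. ]
brass top [] scene [(278.9, 223.8, [17, 54, 13, 10, 78])]
seated px top/scene [[[269.0, 203.0], [240.0, 203.0], [212.0, 203.0]], [[278.0, 224.0], [291.0, 211.0], [304.0, 199.0]]]
```

Brass is seated: seen at (279,224), predicted (278,224). Next I'll check the other two by pixel values along the fold, in both views.

```bash
cat >> plan.py <<'E'
def line(c,z=58,x=0):
    ys=np.arange(-100,101,8);P=proj(c,F2W(FX,[[x,y,z] for y in ys])[0]).round().astype(int)
    print(" ".join(f"{y}:"+"/".join(map(str,c["img"][v,u].tolist())) for y,(u,v) in zip(ys,P)))
E
python3 - <<'E'
from plan import *
S=cams.read_camera("scene");T=cams.read_camera("top");line(S);print();line(T)
g=cv2.cvtColor(T["img"],cv2.COLOR_RGB2GRAY);print(g[150:222:3,200:262:3])
E
```

```text
-100:145/136/129 -92:167/155/146 -84:54/49/49 -76:138/105/58 -68:172/127/56 -60:170/126/55 -52:168/124/55 -44:172/147/115 -36:69/72/78 -28:95/113/129 -20:58/66/74 -12:33/30/31 -4:31/28/30 4:30/26/27 12:28/27/25 20:31/29/30 28:39/35/36 36:183/174/172 44:168/158/155 52:210/199/195 60:208/197/192 68:209/197/193 76:170/160/156 84:69/64/62 92:37/33/33 100:39/32/34

-100:116/105/86 -92:94/86/74 -84:200/119/52 -76:194/115/52 -68:194/114/54 -60:193/114/52 -52:191/112/53 -44:186/114/59 -36:191/115/61 -28:188/114/56 -20:174/104/55 -12:168/97/48 -4:165/95/44 4:166/96/48 12:164/94/47 20:163/91/42 28:169/97/46 36:186/114/58 44:204/129/71 52:200/125/65 60:202/129/69 68:193/120/62 76:185/112/55 84:210/137/74 92:208/133/72 100:185/111/53
[[ 95  96  97  96  98  94  96  95  93  94  96  97  97  97  97  97  98  98
   95  99  99]
 [ 97  97  98  97  95  94  97  96  98  96  97  98  98 101 100 100  99  99
   99 100 101]
 [ 66  69  67  69  69  67  70  73  71  70  69  71  68  72  67  70  68  68
   67  66  70]
 [ 88  85  89  88  88  89  90  84  93  95  88  85  90  87  88  80  80  82
   82  84  82]
 [ 87  83  8
[... 1068 characters left out ...]
9 129 130 128 130 120 129 112 110 112 110 111 109 109 107 131
  132 133 132]
 [150 131 124 137 137 138 136 122 131 104 107 108 107 109 109 112 106 132
  127 129 131]
 [147 129 125 133 133 137 134 126 128 109 108 109 109 110 111 114 109 130
  130 130 130]
 [143 128 118 128 129 130 128 120 127 109 107 106 107 108 106 106 105 131
  129 129 130]
 [125 124 125 124 124 119 116 118 116 119 121 117 122 123 124 116 116 115
  114 118 114]
 [104 101 101 100 102 104  98 102 101 104 103 102 104 103 105 104 103 103
  104 104 103]
 [ 98 103 100 101 102 100 103 103 101 102 101 105 102 104 103 103 102 102
  104 101 103]
 [110 106 106 108 109 108 112 109 112 110 109 110 109 109 110 113 116 113
  111 113 112]]
```

All three tubes lie in line on the fold, in scene colours along it: brass at y of about -80 to -44, black -20 to 28, silver 36 to 80. The tray is empty. I'll let it back gently, then move clear.

servo_tool:
  motion:
    - [0, -0.006, 0, 0, 0, 0, 0]
    - [0, -0.014, 0, -0.001, 0, 0, 0]
    - [0, -0.023, 0, -0.002, 0, 0, 0]
    - [0, -0.032, 0, -0.003, 0, 0, 0]
    - [0, -0.042, 0, -0.004, 0, 0, 0]
    - [0, -0.052, 0, -0.004, 0, 0, 0]
    - [0, -0.062, 0, -0.003, 0, 0, 0]
    - [0, -0.072, 0, -0.002, 0, 0, 0]
    - [0, -0.082, 0, 0, 0, 0, 0]
    - [0, -0.092, 0, 0, 0, 0, 0]

```text
time: 21.95
tool_pos: [672.1, -33.9, 115.5]
tool_rot: [[-1.0, 0.019, -0.006], [0.019, 1.0, -0.004], [0.006, -0.004, -1.0]]
contact_force: [-1.0, -0.8, -0.2]
opening: 0.3
```

servo_tool:
  motion:
    - [0, -0.01, 0, 0, 0, 0, 0]
    - [0, -0.016, 0, -0.01, 0, 0, 0]
    - [0, -0.016, 0, -0.05, 0, 0, 0]
    - [0, -0.016, 0, -0.09, 0, 0, 0]
    - [0, -0.016, 0, -0.13, 0, 0, 0]
    - [0, -0.016, -0.04, -0.15, 0, 0, 0]
    - [0, -0.016, -0.08, -0.15, 0, 0, 0]
    - [0, -0.016, -0.12, -0.15, 0, 0, 0]
    - [0, -0.016, -0.15, -0.15, 0, 0, 0]
    - [0, -0.016, -0.15, -0.15, 0, 0, 0]

```text
time: 22.95
tool_pos: [684.2, -191.7, 267.2]
tool_rot: [[-1.0, 0.027, -0.006], [0.027, 1.0, -0.01], [0.005, -0.01, -1.0]]
contact_force: [-0.0, -0.5, 0.2]
opening: -0.3
```

Run:
```python
from plan import *
S,T=look();cover();line(S)
S0=cv2.imread("pics/scene0.png")[:,:,::-1];T0=cv2.imread("pics/top0.png")[:,:,::-1]
d=lambda a,b,x0,y0,x1,y1:float(np.abs(a[y0:y1,x0:x1].astype(int)-b[y0:y1,x0:x1]).mean().round(2))
print("diff goggles",d(T0,T["img"],65,165,155,240),"cap top",d(T0,T["img"],338,230,370,260),"beaker top",d(T0,T["img"],368,155,402,190),"scene goggles",d(S0,S["img"],318,145,375,190),"cap",d(S0,S["img"],185,258,215,282),"beaker",d(S0,S["img"],220,285,255,328),"teal",d(S0,S["img"],355,200,390,245))
print("tray blue top",blobs(T["img"][130:230,180:330],(100,130,60),(125,255,255),50))
P=proj(S,F2W(FX,[79,-136,162])[0])[0].round().astype(int);print("bar px",P,S["img"][P[1],P[0]])
```

```text
t 22.95 fix [ 127.4 -293.1  267.2] F [-0.  -0.5  0.2] open -0.3 cmd [  50.6 -136.1  133. ]
brass top [] scene [(277.9, 223.7, [18, 54, 10, 10, 55])]
top px 301 151 [-27.9  93.  176.3] cover angle 1.3094558394367901
-100:33/30/30 -92:38/32/35 -84:45/43/43 -76:141/109/61 -68:215/162/74 -60:211/159/71 -52:210/157/72 -44:31/31/33 -36:33/29/33 -28:41/37/39 -20:46/42/45 -12:44/40/42 -4:46/42/45 4:46/41/46 12:43/39/42 20:34/30/35 28:47/42/45 36:189/180/177 44:171/162/158 52:213/200/197 60:211/200/195 68:214/203/198 76:173/163/158 84:68/64/63 92:35/33/36 100:38/35/39
diff goggles 1.81 cap top 23.28 beaker top 23.53 scene goggles 7.84 cap 24.04 beaker 19.12 teal 9.39
tray blue top [([12, 21, 95, 31, 2660], [59.5, 36.4])]
bar px [289 214] [43 39 40]
```

servo_tool:
  motion:
    - [0, 0, 0, -0.04, 0, 0, 0]
    - [0, 0.02, 0.04, -0.06, 0, 0, 0]
    - [0, 0.04, 0.085, -0.06, 0, 0, 0]
    - [0, 0.06, 0.13, -0.06, 0, 0, 0]
    - [0, 0.08, 0.175, -0.06, 0, 0, 0]
    - [0, 0.1, 0.22, -0.06, 0, 0, 0]
    - [0, 0.12, 0.265, -0.06, 0, 0, 0]
    - [0, 0.14, 0.31, -0.06, 0, 0, 0]
    - [0, 0.16, 0.355, -0.06, 0, 0, 0]
    - [0, 0.18, 0.4, -0.06, 0, 0, 0]

```text
time: 24.1
tool_pos: [511.4, 223.6, 326.4]
tool_rot: [[-1.0, 0.015, -0.004], [0.015, 1.0, -0.003], [0.004, -0.003, -1.0]]
contact_force: [1.0, 1.1, -1.2]
opening: 0.1
```

servo_tool:
  motion:
    - [0, 0.02, 0.045, 0, 0, 0, 0]
    - [0, 0.04, 0.09, 0, 0, 0, 0]
    - [0, 0.06, 0.135, 0, 0, 0, 0]
    - [0, 0.08, 0.18, 0, 0, 0, 0]
    - [0, 0.1, 0.225, 0, 0, 0, 0]
    - [0, 0.12, 0.27, 0, 0, 0, 0]
    - [0, 0.14, 0.31, 0, 0, 0, 0]
    - [0, 0.16, 0.34, 0, 0, 0, 0]
    - [0, 0.16, 0.34, 0, 0, 0, 0]
    - [0, 0.16, 0.34, 0, 0, 0, 0]

```text
time: 25.1
tool_pos: [357.2, 564.3, 324.9]
tool_rot: [[-1.0, 0.014, -0.006], [0.014, 1.0, -0.005], [0.006, -0.005, -1.0]]
contact_force: [0.0, 0.4, -0.8]
opening: -0.3
```

Run:
```python
from plan import *
S,T=look();cover();line(S)
S0=cv2.imread("pics/scene0.png")[:,:,::-1];T0=cv2.imread("pics/top0.png")[:,:,::-1]
def sh(n,a,b,x0,y0,x1,y1):
    f=lambda i:cv2.Canny(np.ascontiguousarray(i[y0:y1,x0:x1]),60,150).astype(np.float32)
    s,r=cv2.phaseCorrelate(f(a),f(b));print(n,"shift",np.round(s,2),"resp",round(r,2),"diff",np.abs(a[y0:y1,x0:x1].astype(int)-b[y0:y1,x0:x1]).mean().round(1))
for n,r in(("goggles",(65,165,155,240)),("cap",(338,230,370,260)),("beaker",(368,155,402,190)),("teal",(160,118,225,148))):sh("top "+n,T0,T["img"],*r)
for n,r in(("goggles",(318,145,375,190)),("cap",(185,258,215,282)),("beaker",(220,285,255,328))):sh("scene "+n,S0,S["img"],*r)
```

```text
t 25.1 fix [-215.4  455.9  324.9] F [ 0.   0.4 -0.8] open -0.3 cmd [  50.6 -136.1  133. ]
brass top [] scene [(277.8, 223.8, [18, 54, 10, 10, 55])]
top px 302 150 [-25.   93.  180.1] cover angle 1.288170313825311
-100:35/32/35 -92:36/32/32 -84:51/45/47 -76:160/123/66 -68:202/151/68 -60:199/149/66 -52:201/151/69 -44:36/34/34 -36:37/32/33 -28:46/40/43 -20:45/39/44 -12:41/36/41 -4:44/37/41 4:49/43/47 12:46/40/44 20:34/32/33 28:45/41/41 36:176/168/165 44:165/154/151 52:201/190/187 60:201/189/185 68:203/191/188 76:162/152/148 84:69/64/62 92:36/31/35 100:37/33/35
top goggles shift [0.04 0.43] resp 0.91 diff 2.7
top cap shift [-0.02  0.13] resp 0.94 diff 2.5
top beaker shift [-0.02  0.04] resp 0.98 diff 3.0
top teal shift [-0.05 -0.05] resp 0.99 diff 2.7
scene goggles shift [0.05 0.55] resp 0.92 diff 5.5
scene cap shift [-0.04  0.  ] resp 0.96 diff 1.8
scene beaker shift [-0.03  0.5 ] resp 1.02 diff 1.9
```

All clear: the goggles, cap and beaker have not moved, the cover is latched, the tubes are seated and the robot is free of everything. Signing off.

```bash
python3 -c "
from rig import robot
print(robot.sign_off())"
```

```text
the job is handed in; nothing more can be done
None
```

The job is handed in at about 25 s of the 72 s. The cover is latched open, and all three lens tubes lie in line along the fold of the V-trough.

**What I did**
- I pressed the paddle to its stop, where the force rose to 50 N, and slid the shut fingers along it. They pushed the red tab until the bolt stopped, at 33 N.
- After release the cover stayed put. I then pulled the T-handle over from behind, and all three tubes rolled into the trough. I let the tray back slowly and moved clear.

**Last checks**
- **Cover:** its top sits at about 176–180 mm. It dropped 0.16 rad from the stop reading when released, which fits the latched rest angle of 1.25.
- **Tubes:** along the fold they lie at about y = -80 to -44 (brass), -44 to 30 (black) and 34 to 80 mm (silver).
- **Loose objects:** the goggles, lens cap and beaker show at most about half a pixel of shift. No contact force remains on the tool.

**What went wrong or disagreed**
- **Fingertip height:** the visible fingertips sat about 29 mm above the reported TCP, in the images and in contact. I corrected for this.
- **Tilt:** my first press used a tilted tool, which joint 6 could not reach, so I continued with it vertical.
- **First pull:** the first handle pull rode high on the bar, so I backed off and repeated it 14 mm lower.
- **Cover angle:** the angle computed from the images reads about 0.06 rad too high (1.47 at the 1.40 stop).
- **Brass tube in the top view:** the colour mask did not find it there, because the amber cover hides it. Its position comes from the scene camera only.

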